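# Change the adhesive cartridge on the die bonder

### The job

Change the adhesive cartridge: pull the empty one out of the spring clips of the cradle and lay it flat on the floor of the black return tray, beside the used one already there. Then take the full large cartridge from the mat and press it down into the cradle until both pairs of clips snap round it and it is fully home, nozzle towards the coupler and flange in its slot. Leave the smaller cartridge on the mat and everything else on the deck where it is.

Things in the scene. Friction and masses are not known exactly. Their poses are not given: they have to be found in the camera images.
- cradle_seat (a point): Seat point of the fixed aluminium cradle (base plate 236 x 64 x 12 mm): on the axis of a seated cartridge, midway between the two pairs of clips, 48 mm above the deck, 36 mm above the base plate. x along the seated cartridge towards the coupler, z up. A cartridge is home when its mid point lies here with matching axes. From x = -36 to +36 mm the barrel is free on both sides for gripping.
- clip_rear (a point): Middle of the pair of steel spring fingers at x = -43 mm of the seat; an equal pair stands at x = +43 mm. Each is 12 mm wide along x. Their lips lie 10 mm above the barrel axis and leave a mouth 19 mm wide, flared to about 37 mm at the top, 24 mm above the axis. A barrel pressed straight down onto them (up to 20 N for both pairs) snaps in onto V-saddles; straight up pulls it out with as much.
- flange_slot (a point): Centre of the slot for the flange, 62.5 mm behind the seat point (towards -x), at axis height. It is 11 mm wide along x, between a full-width rear plate and two cheeks beside the barrel, whose flared tops reach 12 mm above the axis.
- coupler_face (a point): Centre of the round rubber funnel of the coupler, a grey block 40 x 46 mm, reaching 22 mm above the axis, 108 mm from the seat point towards +x. The nozzle of a seated cartridge points at it and ends 11 mm short of it.
- spent_mid (a point): The empty cartridge, in the clips at the start: a see-through dispensing barrel with its white piston at the nozzle end. Point on its axis at mid barrel, x to the nozzle, y along the flange's width. Barrel diameter 26, x = -65 to +65 mm; 9 mm nozzle to x = +97; flange x = -65 to -60, 44 mm wide (y), 26 high (z): it lies level without rolling, axis 13 mm above its support. About 30 g.
- fresh_mid (a point): The full large cartridge, lying on the mat: same shape and size as the empty one, filled with grey paste, white piston at the flange end. Point on its axis at mid barrel; x points to the nozzle, y along the flange's width, z up. Axis 13 mm above the mat. About 110 g.
- fresh_nose (a point): Tip of the nozzle of the full large cartridge, 97 mm from its mid point.
- small_mid (a point): A smaller full cartridge lying beside it on the mat, not to be used: barrel 18 mm in diameter, 84 mm long, flange 32 mm wide, 110 mm long overall, too thin for the clips. Point on its axis at mid barrel.
- used_mid (a point): An empty cartridge already in the tray, same shape as the one in the clips, lying along the tray's y axis on its +x side. Point on its axis at mid barrel.
- tray_in (a point): Centre of the floor of the fixed black open return tray (190 x 240 x 28 mm high outside, walls and floor 4 mm). Its x axis is along the short side, y along the long side; the used cartridge lies at about x = +45 mm, the side at x = -40 mm is free. The tray stands on one side of the cradle and the mat on the other, which way round changes.
- mat_mid (a point): Centre of the top of the fixed dark mat, 180 mm (x) by 220 mm (y), 3 mm thick, on which the full and the smaller cartridge lie roughly along y, nozzles roughly to +y.
- bottle: White pump bottle, 58 mm in diameter, 160 mm tall, standing close beside the cradle; origin at the centre of its underside. To be left alone.
- loupe: Black standing loupe, 54 mm in diameter, 72 mm tall, on the cradle's other side (which of the two stands on which side changes); origin at the centre of its underside. To be left alone.
- driver: Screwdriver with a dark handle, 170 mm long, lying on the deck between the robot and the cradle; origin under its middle. To be left alone.
Things that resemble listed ones, but are neither listed nor needed, are in the scene too. What is shaped like the part that bears spent_mid but orange is not meant.

How it is judged (in metres and radians):
On the way, in this order (a step that is already met when the one before it is completed fails the run):
1. the empty cartridge lies flat on the floor of the tray (x of spent_mid in the frame of tray_in between -0.09 and 0.09 m and y of spent_mid in the frame of tray_in between -0.115 and 0.115 m and z of spent_mid in the frame of tray_in below 0.018 m and angle between spent_mid's own x axis and vertical above 1.48 rad), for 0.2 s.
2. the full large cartridge is snapped home in both pairs of clips (distance between fresh_mid and cradle_seat below 0.006 m and z of fresh_mid in the frame of cradle_seat below 0.003 m and angle between the x axis of fresh_mid and the x axis of cradle_seat, either way round below 0.05 rad and x of fresh_nose in the frame of cradle_seat above 0.08 m), for 0.2 s.
At the end, for the whole second after the job is handed in: Full large cartridge home: middle within 6 mm of the seat point, at most 3 mm above it, axis within 0.05 rad, nozzle to the coupler. Empty and used cartridges flat on the tray floor inside the walls (axis under 18 mm above it; the empty one within 0.09 rad of level) (all of step 1 and all of step 2 and z of used_mid in the frame of tray_in below 0.018 m and horizontal distance between used_mid and tray_in below 0.12 m); the robot touches nothing.
It fails at once if the bottle, loupe or screwdriver is pushed more than 30 mm, or the bottle or loupe is knocked over (distance of any of bottle, loupe, driver from where it was at the start of the episode above 0.03 m or angle between any of bottle, loupe's own z axis and vertical above 0.5 rad).
It fails at once if the smaller cartridge is moved more than 30 mm (distance of small_mid from where it was at the start of the episode above 0.03 m).
It also fails if it takes over 72 s, if anything falls off the work surface, if the arm or the gripper's body presses on something with over 40 N, if the wrist force passes 120 N, or if a joint passes its speed limit or range.

### The arm

A 7-joint arm with a two-finger parallel gripper is mounted at the origin on the work surface. World frame = base frame: x ahead of the robot, y to its left, z up, the work surface at z = 0. Lengths are in m, angles in degrees, forces in N, time in s.
With the tool pointing down it reaches from about 0.425 to 0.875 m from the base axis. Payload 4.7 kg.
Tool frame: the origin (TCP) lies on the front face of the gripper's body, between the roots of the fingers; the fingertips stand 70 mm ahead of it and the grasp point (between the pads) lies 51 mm ahead of it; z points along the fingers, y is the direction in which the jaws open and shut (so a half turn about z gives the same grasp; the last joint's range is limited). The gripper opens to 87 mm and grips with 3 to 60 N. Pads are 19 mm wide; open, the fingers measure 117 mm over their backs; the gripper's body (75 mm by 190 mm) begins 51 mm behind the grasp point.
Start: joints at [77.985, 18.392, -4.016, 83.108, 1.295, 78.541, -3.26], TCP at [0.144, -0.634, 0.292] pointing down, gripper open.
Joint ranges: [-163.93, 163.93], [-17.29, 119.83], [-79.2, 71.16], [3.27, 140.29], [-89.18, 269.18], [5.43, 117.66], [-154.24, 154.24]. Speed limits (degrees/s): [147.25, 147.25, 180, 180, 180, 180, 180].

### API

Orientations are given as [roll, pitch, yaw] about the fixed x, y, z axes, in that order (R = Rz(yaw) Ry(pitch) Rx(roll)).
In Python, from cell import env gives the robot as it stands.
- The arm moves only by the tool drive_tool, never from a script. Its argument "commands" is a list of rows, each a list of 7 numbers: the shift along the tool's x, y, z in cm, then the turn, a rotation vector about the tool's x, y, z in degrees, then the opening, from 0 (shut) to 1 (fully open). In form: [[tx, ty, tz, rx, ry, rz, hand], ...]. A call has 1 to 20 rows; each row shifts and turns the commanded pose from where the row before left it, along the tool's axes as they then stand; what a row does not reach is not made up. A row lasts 1/12 s, in which the tool goes at most 41.7 mm and 7.16 degrees, less where a joint would pass 70% of its speed; a pose out of reach is approached as far as the arm can. A call is refused whole if a number of a shift passes 4.17 or a number of a turn 7.16, either way. A call with a gripper value outside its range is refused whole. The fingers move at their own pace and stop on an object; "force" is the grip in N (left out, the last holds). Time passes only in rows, so rows that do not move let the fingers close. It gives the time, the measured TCP pose, the force and the opening at its end, in the units of the state.
- env.get_obs(): the state, without advancing time (a new reading comes with each control period).
- env.read_camera(name): name is "side" or "top"; returns a dict with "img" (420x560x3 uint8, blue, green, red), "mtx" (3x3 intrinsics, pixels), "k1" (the pictures are not rectified: a ray, as slopes to the right and down, at radius r is drawn at 1 + k1 r^2 times it, then the intrinsics apply), "pose" (4x4, takes a point from camera to world coordinates). Camera axes: x right, y down, z forward; pixel columns grow to the right and rows downward; lengths in m; the calibration is good to about 2 mm. A picture is of the moment at which its call begins. There is no depth.
- env.sign_off(): hands the job in, once; it reports no verdict.
The state is a dict: "time_s": time; "qpos": joint angles; "joint_velocities": joint speeds; "effort": joint torques, N m; "tool_pos": TCP position; "tool_rot": TCP orientation; "force": force on the tool from outside, world axes, zero at the start; "wrist_torque": the same for the moment, N m; "grip_width": finger opening in m.
Only numpy, scipy, OpenCV 4.12 (cv2) and the standard library are available. Lean on these libraries where they do the work, as an engineer would, in place of code of your own. Each camera call takes 0.05 s, during which the arm holds its last target.

## Working session

There is one attempt and no reset: what is moved stays moved. The work goes in short steps, Python scripts to look and compute and a tool call to move; the robot and the scene stay as the last step left them, time stands still between calls to the robot, and variables do not carry over. Pictures are saved under pics/ and viewed, and the job is handed in when it is done.

Besides the shell and the picture viewer there is one more tool, called as name(argument=value, ...) on one line, values as JSON. drive_tool: Moves the arm, as the interface text tells. Its arguments: {"type":"object","properties":{"commands":{"type":"array"},"force":{"type":"number"}},"required":["commands"]}

```bash
ls; mkdir -p pics; python3 - <<'E'
from cell import env
import cv2
o=env.get_obs()
for k,v in o.items(): print(k,v)
for n in("side","top"):
    d=env.read_camera(n); cv2.imwrite(f"pics/{n}0.png",d["img"]); print(n,d["mtx"],d["k1"],d["pose"])
E
```

```text
pics
time_s 0.0
qpos [77.98539155 18.439865   -4.01615885 83.17408427  1.29568771 78.54053052
 -3.26015224]
joint_velocities [ 0.05609628 -0.01117239  0.02205498  0.00426986 -0.04778866 -0.04908949
  0.00865295]
effort [ 2.37352006e-04 -4.91281700e+01 -4.03750604e-01 -3.12528634e+01
 -6.39661867e-02  4.37075493e-02  1.71121778e-04]
tool_pos [ 0.14412356 -0.63339622  0.29115951]
tool_rot [-1.79890803e+02  6.16903839e-03  1.28249263e+01]
force [-0.446302   -0.09712126 -1.01688861]
wrist_torque [-0.04657494  0.0029112  -0.0228189 ]
grip_width 0.08673361732473919
side [[501.72163259   0.         277.1519256 ]
 [  0.         501.72163259 206.77605313]
 [  0.           0.           1.        ]] -0.06944878407716011 [[-0.94653889 -0.18798494  0.26215606  0.29150132]
 [-0.32228255  0.51560151 -0.79390745  0.99411362]
 [ 0.01407458 -0.8359526  -0.54862114  0.71064996]
 [ 0.          0.          0.          1.        ]]
top [[444.81315388   0.         284.00675433]
 [  0.         444.81315388 208.23961142]
 [  0.           0.           1.        ]] -0.10200390419298132 [[ 0.00828533 -0.99537273  0.0957313   0.47754754]
 [-0.99989882 -0.00935377 -0.01071745  0.06949808]
 [ 0.01156331 -0.09563282 -0.99534951  1.16502315]
 [ 0.          0.          0.          1.        ]]
```

View pics/side0.png

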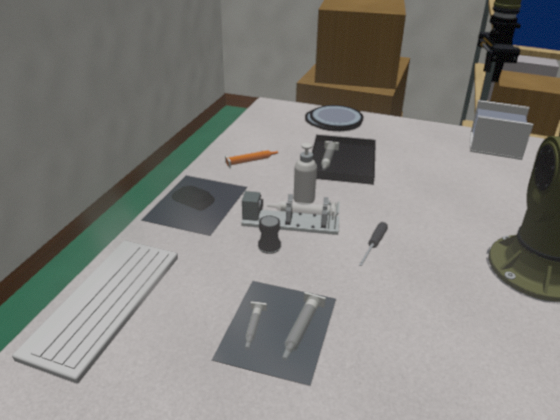

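View pics/top0.png

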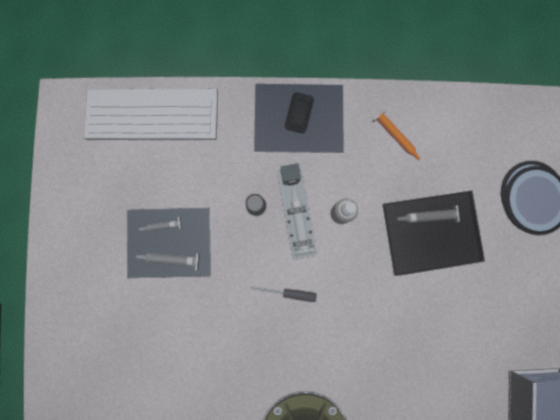

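The side view shows the cradle at about (300,210), the mat with both cartridges at (278,328) and the tray at (343,157). In the top view the cradle is at (297,212) with the coupler pointing up (+x), the mat is on the left (168,242) and the tray on the right (433,232). Next I'll zoom in.

```bash
cat > h.py <<'E'
import numpy as np, cv2
def ray(d,u,v):
    k=d["k1"];K=d["mtx"]
    p=cv2.undistortPoints(np.array([[[u,v]]],float),K,np.array([k,0,0,0,0.])).ravel()
    T=d["pose"]; r=T[:3,:3]@np.array([p[0],p[1],1]); return T[:3,3],r
def onz(d,u,v,z):
    o,r=ray(d,u,v); return o+r*(z-o[2])/r[2]
def proj(d,P):
    T=d["pose"];R=T[:3,:3].T;t=-R@T[:3,3]
    q,_=cv2.projectPoints(np.array(P,float).reshape(-1,3),cv2.Rodrigues(R)[0],t,d["mtx"],np.array([d["k1"],0,0,0,0.]));return q.reshape(-1,2)
def tri(d1,p1,d2,p2):
    o1,r1=ray(d1,*p1);o2,r2=ray(d2,*p2)
    A=np.stack([r1,-r2],1);s=np.linalg.lstsq(A,o2-o1,rcond=None)[0]
    a=o1+r1*s[0];b=o2+r2*s[1];return (a+b)/2,np.linalg.norm(a-b)
def crop(d,u0,v0,u1,v1,f,name):
    im=cv2.resize(d["img"][v0:v1,u0:u1],None,fx=f,fy=f,interpolation=cv2.INTER_CUBIC);cv2.imwrite("pics/"+name,im)
E
python3 - <<'E'
from h import *
import pickle
from cell import env
D={n:env.read_camera(n) for n in("side","top")}
pickle.dump(D,open("d0.pkl","wb"))
t=D["top"];s=D["side"]
crop(t,240,155,360,265,6,"tc.png")
crop(t,120,200,220,285,7,"tm.png")
crop(t,375,185,495,280,6,"tt.png")
crop(s,215,140,365,260,5,"sc.png")
E
```

```text
(no output)
```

View pics/tc.png

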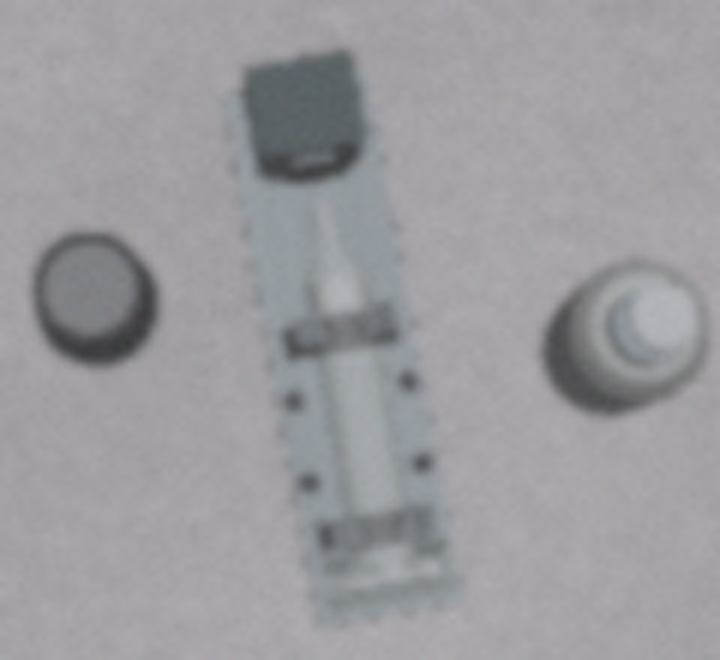

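View pics/tm.png

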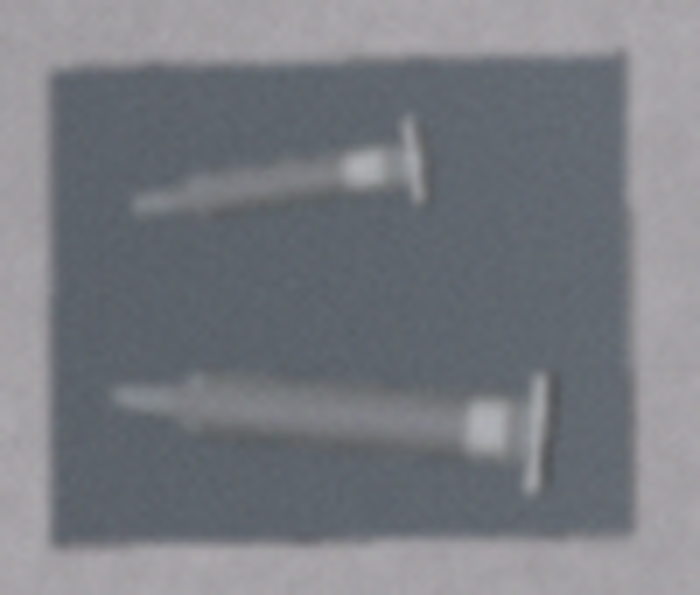

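View pics/tt.png

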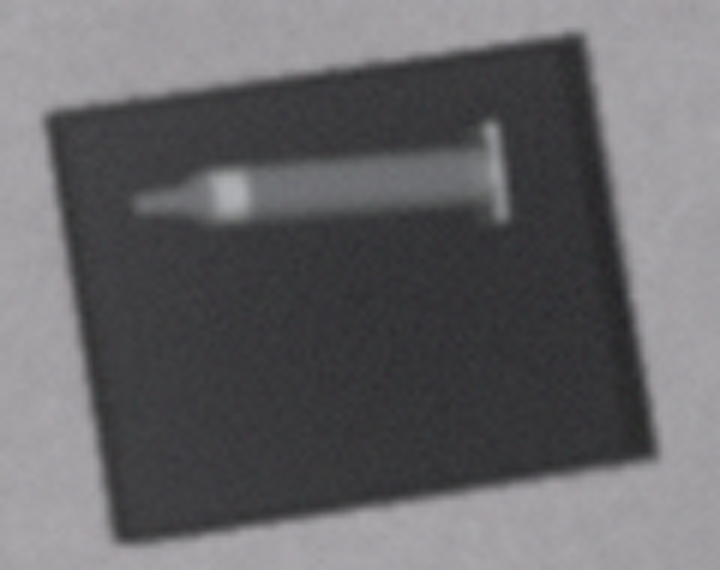

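View pics/sc.png

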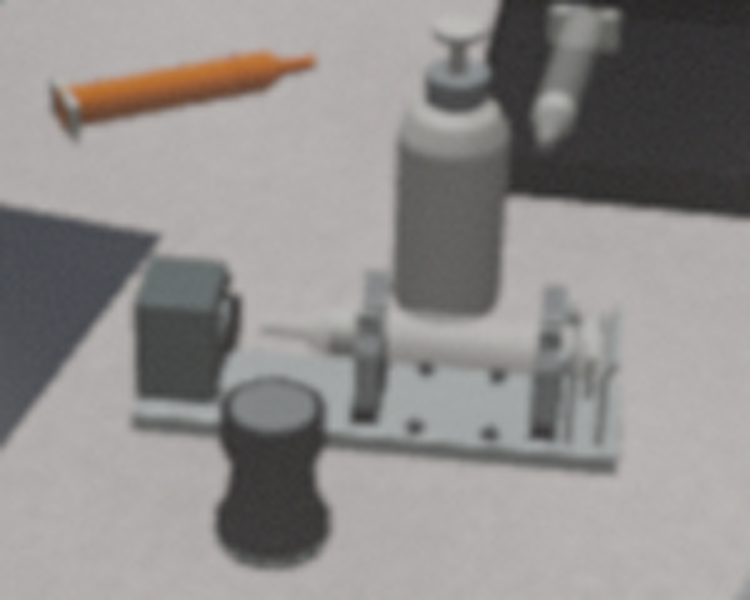

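```bash
python3 - <<'E'
from h import *
import pickle
D=pickle.load(open("d0.pkl","rb"));t=D["top"];s=D["side"]
c=lambda X,Y,u0,v0,f:((X+.5)/f-.5+u0,(Y+.5)/f-.5+v0)
T=lambda X,Y,z:onz(t,*c(X,Y,240,155,6),z)
S=lambda X,Y,z:onz(s,*c(X,Y,215,140,5),z)
p=np.set_printoptions(precision=4,suppress=True)
# screw holes
ht=[T(*q,.012) for q in [(292,401),(408,381),(308,482),(422,462)]]
hs=[S(*q,.012) for q in [(415,426),(425,368),(489,433),(497,375)]]
print("holes top",np.array(ht)[:,:2].tolist());print("mean",np.mean(ht,0),"side",np.mean(hs,0))
print(np.array(hs)[:,:2].tolist())
# plate corners top-view: z .012
for n,q in dict(rearL=(315,625),rearR=(460,598),frontL=(228,92)).items(): print(n,T(*q,.012))
for n,q in dict(rear_near=(617,465),front_near=(133,425)).items(): print("side",n,S(*q,.0))
# clips: top view mid at z .065
print("clips",T(383,530,.065),T(343,330,.065))
# bottle
print("bottle head tri",tri(t,c(655,320,240,155,6),s,c(458,30,215,140,5)))
print("bottle base side guess",S(447,300,0.0), "top body centre z~.12",T(625,335,.12))
# loupe
print("loupe top",T(88,285,.072), "side",S(273,403,.072))
E
```

```text
holes top [[0.5541645285741501, 0.04577624608504727], [0.5632973695151212, -0.0044593243595041215], [0.5191806466189233, 0.038604819957702124], [0.5282317785294959, -0.010647807338727416]]
mean [0.5412 0.0173 0.012 ] side [0.5408 0.0131 0.012 ]
[[0.5535372394193492, 0.041141263760699154], [0.5633504451777333, -0.008445778741944188], [0.5183742616178991, 0.034583648743194084], [0.527877993228802, -0.01473142689815743]]
rearL [0.4577 0.0352 0.012 ]
rearR [ 0.4697 -0.0273  0.012 ]
frontL [0.6894 0.0748 0.012 ]
side rear_near [0.4572 0.0227 0.    ]
side front_near [0.6881 0.0711 0.    ]
clips [0.4978 0.009  0.065 ] [0.5803 0.026  0.065 ]
bottle head tri (array([ 0.5764, -0.089 ,  0.1592]), np.float64(8.970156762282541e-05))
bottle base side guess [ 0.5755 -0.0913  0.    ] top body centre z~.12 [ 0.5742 -0.0832  0.12  ]
loupe top [0.5973 0.1314 0.072 ] side [0.5958 0.1276 0.072 ]
```

```bash
python3 - <<'E'
from h import *
import pickle
np.set_printoptions(precision=4,suppress=True)
D=pickle.load(open("d0.pkl","rb"));t=D["top"];s=D["side"]
crop(s,210,275,345,385,6,"sm.png"); crop(s,295,125,395,190,8,"st.png")
g=cv2.cvtColor(t["img"],cv2.COLOR_BGR2GRAY)
def obj(roi,th,inv=False):
    u0,v0,u1,v1=roi; m=((g[v0:v1,u0:u1]>th)).astype(np.uint8)
    n,l,st,ce=cv2.connectedComponentsWithStats(m); return m,n,l,st,ce,u0,v0
print(g[242,130:212]); print(g[262,130:212])
# tray, mat masks
for name,roi,th in(("tray",(370,180,500,290),90),("mat",(115,195,225,290),128)):
    u0,v0,u1,v1=roi
    m=(g[v0:v1,u0:u1]<th).astype(np.uint8); m=cv2.morphologyEx(m,cv2.MORPH_OPEN,np.ones((3,3)))
    cs,_=cv2.findContours(m,cv2.RETR_EXTERNAL,cv2.CHAIN_APPROX_NONE); c=max(cs,key=cv2.contourArea)
    r=cv2.minAreaRect(c); b=cv2.boxPoints(r)+[u0,v0]
    z=.028 if name=="tray" else .003
    P=np.array([onz(t,*q,z) for q in b]); print(name,b,"\n",P[:,:2],P.mean(0), [np.linalg.norm(P[i]-P[i-1]) for i in range(4)])
E
```

```text
[ 96 100  97  98  94  94  98  99  99  97  98  98  98  98  97  97  96 101
  98  99  97  99  98  98  99  98  98 101  99 100  99  98  99  96 101  99
  96 101  98 102 101 100  99 100  99  97 100  98  98 102 101 101 101 101
 104  99 100 102 100 102 103  98 102 100 102 102 101 102 102 103 101 105
 103 103 105 103 103 104 108 120 140 159]
[ 96  95  96  97  98  98  97 102  96  98  98  96  99  97 100  99 100 100
  98  97  96  97  99  99  96  98  97  97  98 100 100 100 103 102 106 108
 107 109 110 110 110 113 111 112 114 115 116 117 119 119 119 118 120 121
 123 128 144 163 168 172 171 165 143 131 137 148 160 131  98  94 100 104
 103 103 105 105 103 104 103 110 126 153]
tray [[382.4041 203.911 ]
 [472.1423 189.3024]
 [483.7856 260.8256]
 [394.0474 275.4341]] 
 [[ 0.6006 -0.1975]
 [ 0.6418 -0.4395]
 [ 0.4538 -0.4658]
 [ 0.4167 -0.226 ]] [ 0.5282 -0.3322  0.028 ] [np.float64(0.18604337614690616), np.float64(0.24545867577494765), np.float64(0.18986555994731474), np.float64(0.24267717074595177)]
mat [[127. 208.]
 [210. 208.]
 [210. 277.]
 [127. 277.]] 
 [[0.586  0.4728]
 [0.5881 0.2514]
 [0.4083 0.2475]
 [0.4048 0.4662]] [0.4968 0.3595 0.003 ] [np.float64(0.18140237820067423), np.float64(0.22141111890633436), np.float64(0.17988901706778557), np.float64(0.2187000493740623)]
```

View pics/sm.png

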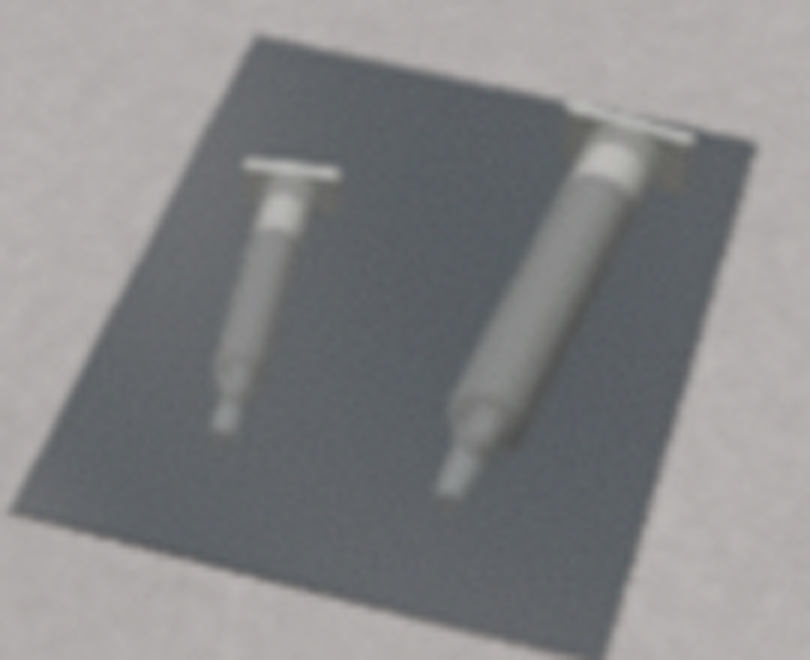

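View pics/st.png

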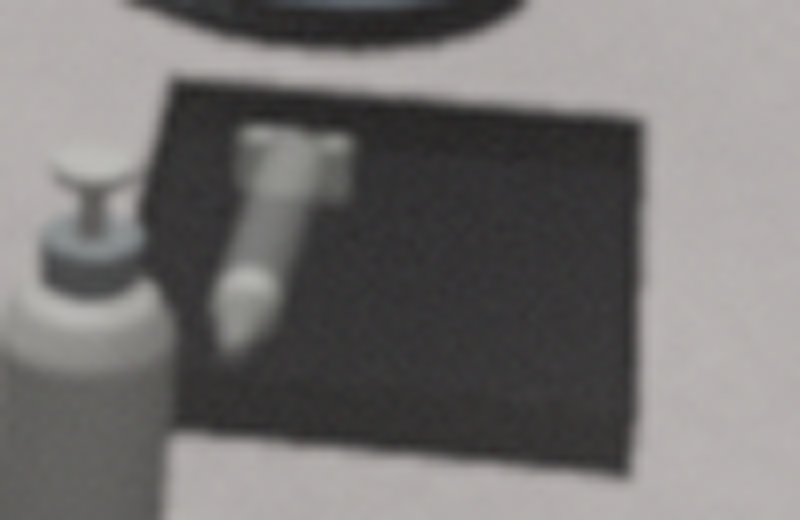

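```bash
python3 - <<'E'
from h import *
import pickle
np.set_printoptions(precision=4,suppress=True)
D=pickle.load(open("d0.pkl","rb"));t=D["top"];s=D["side"]
c=lambda q,u0,v0,f:((q[0]+.5)/f-.5+u0,(q[1]+.5)/f-.5+v0)
M=lambda q,z:onz(t,*c(q,120,200,7),z); N=lambda q,z:onz(s,*c(q,210,275,6),z)
def pr(n,tip,fl):
    d=tip-fl;L=np.linalg.norm(d[:2]);u=d/L; print(n,"tip",tip[:2],"fl",fl[:2],"L",L,"yaw",np.degrees(np.arctan2(d[1],d[0])),"mid",(fl+u*.0625)[:2],"mid from tip",(tip-u*.097)[:2])
pr("top",M((112,398),.016),M((537,433),.016))
pr("side",N((450,495),.016),N((630,120),.029))
# barrel axis in top: ends
a=M((195,404),.016);b=M((505,428),.016);print("barrel ax yaw",np.degrees(np.arctan2(*(a-b)[1::-1])))
# used in tray; orientation check
U=lambda q,z:onz(t,*c(q,375,185,6),z)
pr("used",U((135,205),.017),U((495,172),.017))
# tray corners side z .028
Q=lambda q,z:onz(s,*c(q,295,125,8),z)
print("tray side c",Q((172,78),.028),Q((640,120),.028),Q((632,470),0.0))
print("tray top c",[U(q,.028)[:2] for q in((47,115),(580,35),(655,460),(118,540))])
E
```

```text
top tip [0.459  0.4408] fl [0.4484 0.2818] L 0.15935688821821012 yaw 86.1942854019135 mid [0.4526 0.3441] mid from tip [0.4525 0.344 ]
side tip [0.4576 0.4359] fl [0.447  0.2798] L 0.15646720789704657 yaw 86.12527288106966 mid [0.4512 0.3421] mid from tip [0.451  0.3391]
barrel ax yaw 86.45493796868047
used tip [ 0.5632 -0.2385] fl [ 0.579  -0.4006] L 0.16291740210542058 yaw 95.56465069379243 mid [ 0.5729 -0.3384] mid from tip [ 0.5726 -0.335 ]
tray side c [ 0.6369 -0.4359  0.028 ] [ 0.4536 -0.4644  0.028 ] [ 0.4157 -0.2403  0.    ]
tray top c [array([ 0.601 , -0.1976]), array([ 0.6388, -0.4369]), array([ 0.4527, -0.4657]), array([ 0.4189, -0.2265])]
```

Measured so far:

| Thing | Position (m) | Yaw (deg) |
|---|---|---|
| Seat | (0.540, 0.015) | 10.7 |
| Full large cartridge, mid | (0.452, 0.342) | 86.2 |
| Tray centre | (0.528, -0.332) | 9 |
| Bottle | about 109 mm from the cradle axis | - |

The bottle's pump head would come close to the gripper body, so I'll lean the tool away from it. First I'll fly over the cradle.

drive_tool(commands=[[2.65,-2.72,0,0,0,0.1,0.5],[2.65,-2.72,0,0,0,0.1,0.5],[2.65,-2.72,0,0,0,0.1,0.5],[2.65,-2.72,0,0,0,0.1,0.5],[2.65,-2.72,0,0,0,0.1,0.5],[2.65,-2.72,0,0,0,0.1,0.5],[2.65,-2.72,0,0,0,0.1,0.5],[2.65,-2.72,0,0,0,0.1,0.5],[2.65,-2.72,0,0,0,0.1,0.5],[2.65,-2.72,0,0,0,0.1,0.5],[2.65,-2.72,0,0,0,0.1,0.5],[2.65,-2.72,0,0,0,0.1,0.5],[2.65,-2.72,0,0,0,0.1,0.5],[2.65,-2.72,0,0,0,0.1,0.5],[2.65,-2.72,0,0,0,0.1,0.5],[2.65,-2.72,0,0,0,0.1,0.5],[2.65,-2.72,0,0,0,0.1,0.5],[2.65,-2.72,0,0,0,0.1,0.5],[2.65,-2.72,0,0,0,0.1,0.5],[2.65,-2.72,0,0,0,0.1,0.5]], force=40)

```text
time_s: 1.87
tool_pos: [0.5516, 0.0091, 0.2924]
tool_rot: [180.0, -0.0, 10.8]
force: [0.7, -0.6, -0.0]
grip_width: 0.0436
```

```bash
python3 - <<'E'
from h import *
from cell import env
np.set_printoptions(precision=4,suppress=True)
o=env.get_obs();print({k:o[k] for k in("time_s","tool_pos","tool_rot","qpos","grip_width")})
s=env.read_camera("side");cv2.imwrite("pics/side1.png",s["img"])
t=env.read_camera("top");cv2.imwrite("pics/top1.png",t["img"])
E
```

```text
{'time_s': 1.8667, 'tool_pos': array([0.5516, 0.0091, 0.2924]), 'tool_rot': array([179.9626,  -0.0194,  10.7872]), 'qpos': array([ 35.6031,  10.0057, -43.631 ,  96.0653,   7.1125,  76.735 ,
       -88.4397]), 'grip_width': 0.0436190582728793}
```

View pics/side1.png

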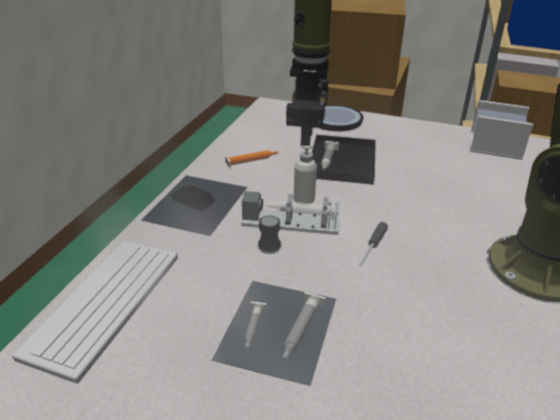

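View pics/top1.png

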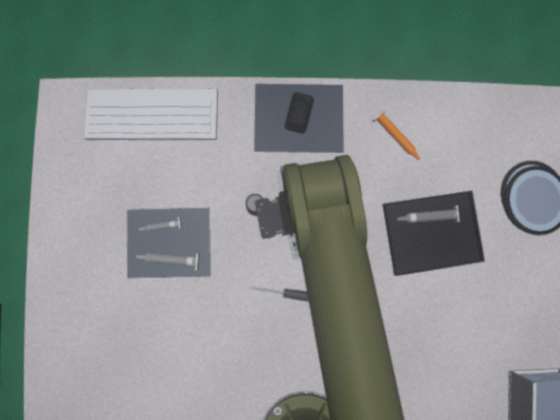

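```bash
python3 - <<'E'
from h import *
from cell import env
o=env.get_obs();d=env.read_camera("side")
from scipy.spatial.transform import Rotation as R
r=R.from_euler("xyz",o["tool_rot"],degrees=True).as_matrix();p=o["tool_pos"]
print(proj(d,[p+r@[0,y,z] for y,z in((0,0),(0,.07),(.022,.07),(-.022,.07),(.037,.07),(-.037,.07),(.095,0),(-.095,0))]))
crop(d,265,60,345,160,6,"g1.png")
E
```

```text
[[306.30748481 111.8175072 ]
 [304.81477647 141.35503983]
 [305.61581719 137.18360766]
 [303.98636331 145.6681789 ]
 [306.14696268 134.41722024]
 [303.40512924 148.69387232]
 [309.57863333  96.26783518]
 [302.50440063 129.88791547]]
```

View pics/g1.png

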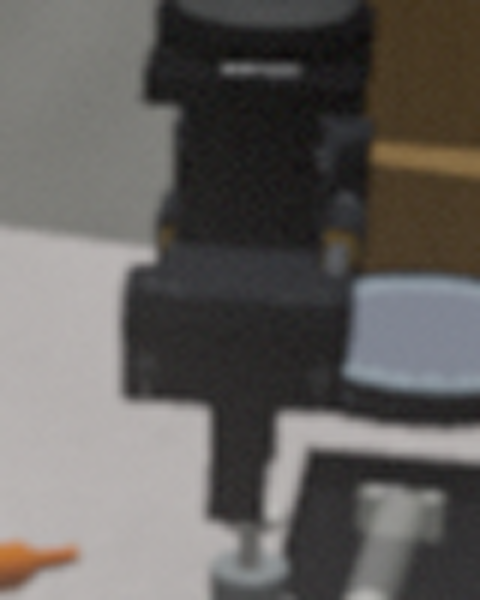

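The side view shows the fingertips at about (304,146), within about 1–2 px of the forward projection. That puts the seat x nearer 0.542. The gripper body is wide along the jaw axis, so the lean is needed. Next I centre the tool over the seat and tilt it.

drive_tool(commands=[[-0.21,-0.37,2.56,0,0,0,0.5],[-0.21,-0.37,2.56,0,0,0,0.5],[-0.21,-0.37,2.56,0,0,0,0.5],[-0.21,-0.37,2.56,0,0,0,0.5],[0,0,0,-4,0,0,0.5],[0,0,0,-4,0,0,0.5],[0,-0.28,1.98,0,0,0,0.5],[0,-0.28,1.98,0,0,0,0.5],[0,0,0,0,0,0,0.5]])

```text
time_s: 2.77
tool_pos: [0.5371, 0.0186, 0.1465]
tool_rot: [172.0, 0.4, 10.7]
force: [-1.3, 0.3, -1.1]
grip_width: 0.0435
```

```bash
cat > st.py <<'E'
from h import *
from cell import env
from scipy.spatial.transform import Rotation as R
np.set_printoptions(precision=4,suppress=True)
def st(g=.051):
    o=env.get_obs();r=R.from_euler("xyz",o["tool_rot"],degrees=True).as_matrix();p=o["tool_pos"]
    print("t",o["time_s"],"tcp",p,"rot",o["tool_rot"],"F",o["force"],"w",o["grip_width"],"grasp",p+r@[0,0,g]); return o,p,r
E
python3 - <<'E'
from st import *
o,p,r=st(); d=env.read_camera("side")
print(proj(d,[p+r@[0,y,.07] for y in(0,.037,-.037)]))
crop(d,225,120,355,240,6,"g2.png")
E
```

```text
t 2.7667 tcp [0.5371 0.0186 0.1465] rot [171.9952   0.3944  10.7327] F [-1.2792  0.3372 -1.0572] w 0.04349152074768239 grasp [0.538  0.0115 0.096 ]
[[308.5992 196.3644]
 [310.0132 186.6871]
 [307.1164 206.5008]]
```

View pics/g2.png

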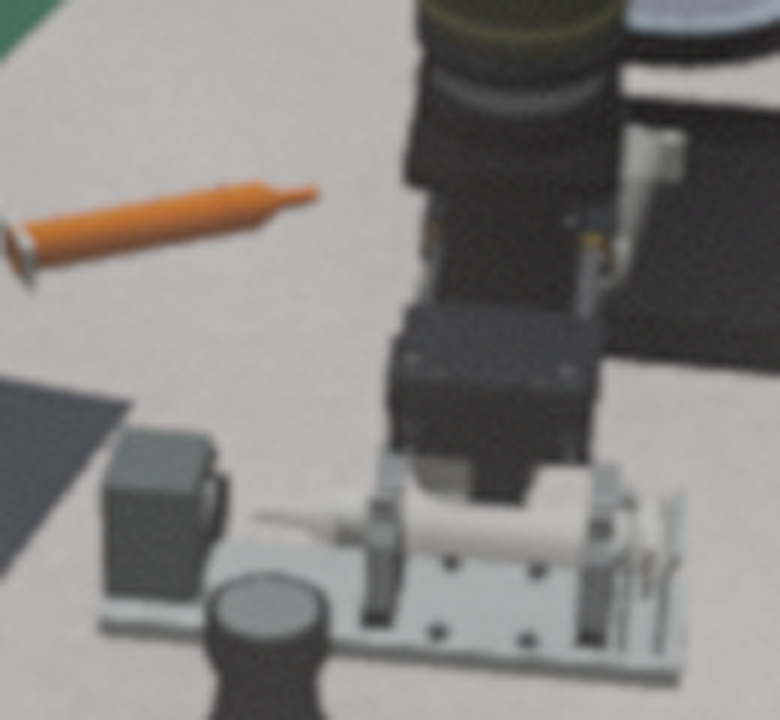

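drive_tool(commands=[[0.12,-0.2,0.93,0,0,0,0.5],[0.12,-0.2,0.93,0,0,0,0.5],[0.12,-0.2,0.93,0,0,0,0.5],[0.12,-0.2,0.93,0,0,0,0.5],[0,0,0,0,0,0,0.5]])

```text
time_s: 3.23
tool_pos: [0.5431, 0.0241, 0.1097]
tool_rot: [172.1, 0.2, 10.8]
force: [-0.7, 0.2, -0.2]
grip_width: 0.0436
```

```bash
python3 - <<'E'
from st import *
o,p,r=st(); d=env.read_camera("side")
print(proj(d,[p+r@[0,y,.07] for y in(0,.037,-.037)]))
crop(d,225,120,355,240,6,"g3.png")
E
```

```text
t 3.2333 tcp [0.5431 0.0241 0.1097] rot [172.0539   0.1811  10.8283] F [-0.7142  0.1683 -0.1824] w 0.04357254066833723 grasp [0.5442 0.0172 0.0592]
[[304.7298 209.9372]
 [306.1954 200.1008]
 [303.1943 220.2315]]
```

View pics/g3.png

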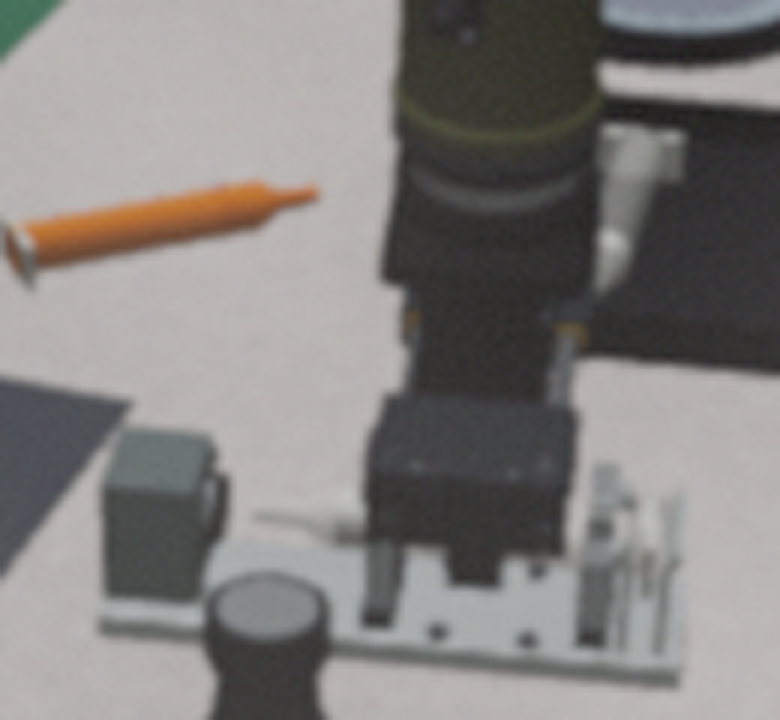

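```bash
python3 - <<'E'
from h import *
import pickle
np.set_printoptions(precision=4,suppress=True)
s=pickle.load(open("d0.pkl","rb"))["side"]
S=lambda X,Y,z:onz(s,(X+.5)/6-.5+225,(Y+.5)/6-.5+120,z)
a=np.radians(10.7);ex=np.array([np.cos(a),np.sin(a),0]);el=np.array([-np.sin(a),np.cos(a),0])
f=S(377,622,.012);b=S(590,640,.012);m=(f+b)/2
tip=S(475,585,.041)
for n,q in(("front",f),("rear",b),("mid",m),("tip",tip),("hole1",S(437,631,.012)),("hole2",S(528,640,.012))):print(n,q,"along",q@ex,"lat",q@el)
E
```

```text
front [0.5786 0.0433 0.012 ] along 0.5765941586215233 lat -0.06484302447047591
rear [0.4945 0.0262 0.012 ] along 0.490746426189417 lat -0.0661037338001812
mid [0.5365 0.0347 0.012 ] along 0.5336702924054701 lat -0.06547337913532854
tip [0.5381 0.0455 0.041 ] along 0.5372263029680289 lat -0.05515570119928544
hole1 [0.554  0.0411 0.012 ] along 0.552010408623728 lat -0.062483846832314976
hole2 [0.5179 0.0346 0.012 ] along 0.5153292653383359 lat -0.06212642841240196
```

By the same camera, the finger is about 3.5 mm ahead of the seat centre and clear of both clips. Closing now.

drive_tool(commands=[[-0.3,0,0,0,0,0,0.5],[0,0,0,0,0,0,0],[0,0,0,0,0,0,0],[0,0,0,0,0,0,0],[0,0,0,0,0,0,0],[0,0,0,0,0,0,0]])

```text
time_s: 3.78
tool_pos: [0.5409, 0.0263, 0.112]
tool_rot: [172.2, -0.0, 10.9]
force: [-1.3, 5.4, -0.0]
grip_width: 0.025
```

```bash
python3 - <<'E'
from st import *
o,p,r=st()
E
```

```text
t 3.7833 tcp [0.5409 0.0263 0.112 ] rot [172.2033  -0.0472  10.9038] F [-1.26    5.3961 -0.0346] w 0.024959198125186124 grasp [0.5422 0.0195 0.0614]
```

drive_tool(commands=[[0,0.07,-0.5,0,0,0,0],[0,0.07,-0.5,0,0,0,0],[0,0.07,-0.5,0,0,0,0],[0,0.07,-0.5,0,0,0,0],[0,0.14,-1,0,0,0,0],[0,0.14,-1,0,0,0,0],[0,0.28,-2,0,0,0,0],[0,0.28,-2,0,0,0,0],[0,0.28,-2,0,0,0,0],[0,0.28,-2,0,0,0,0],[0,0.28,-2,0,0,0,0],[0,0,0,0,0,0,0]])

```text
time_s: 4.78
tool_pos: [0.5438, 0.0229, 0.2597]
tool_rot: [171.7, -0.5, 10.8]
force: [1.1, -0.8, 0.4]
grip_width: 0.0253
```

```bash
python3 - <<'E'
from st import *
o,p,r=st()
d=env.read_camera("side"); crop(d,215,80,365,240,5,"g4.png")
E
```

```text
t 4.7833 tcp [0.5438 0.0229 0.2597] rot [171.7397  -0.5164  10.7554] F [ 1.1024 -0.8071  0.388 ] w 0.025261972284173616 grasp [0.5456 0.0158 0.2092]
```

View pics/g4.png

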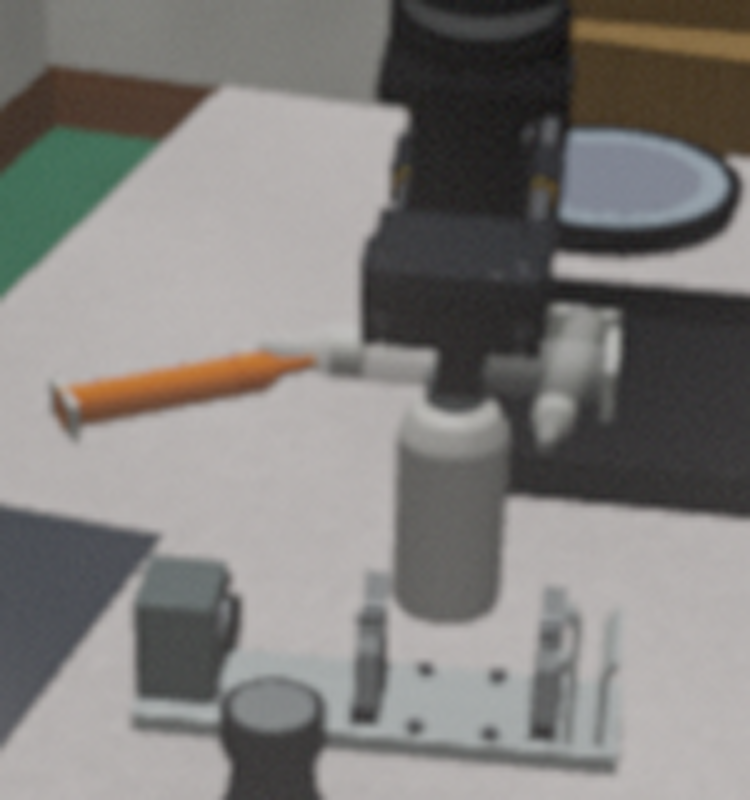

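The cartridge is free, and the side view shows the clips empty at about (370,640) and (548,660) in the crop. Next I raise it, straighten the tool, carry it over the bottle to the tray and turn it.

drive_tool(commands=[[0,0.28,-2,0,0,0,0],[0,0.28,-2,0,0,0,0],[0,0,0,4,0,0,0],[0,0,0,4,0,0,0],[-1.22,3.44,0,0,0,0,0],[-1.22,3.44,0,0,0,0,0],[-1.22,3.44,0,0,0,0,0],[-1.22,3.44,0,0,0,0,0],[-1.22,3.44,0,0,0,0,0],[-1.22,3.44,0,0,0,0,0],[-1.22,3.44,0,0,0,0,0],[-1.22,3.44,0,0,0,0,0],[-1.22,3.44,0,0,0,0,0],[-1.22,3.44,0,0,0,0,0]])

```text
time_s: 6.0
tool_pos: [0.4845, -0.3395, 0.2936]
tool_rot: [180.0, 0.1, 10.8]
force: [-0.2, 1.1, -0.7]
grip_width: 0.0251
```

drive_tool(commands=[[0,0,0,0,0,-6.8,0],[0,0,0,0,0,-6.8,0],[0,0,0,0,0,-6.8,0],[0,0,0,0,0,-6.8,0],[0,0,0,0,0,-6.8,0],[0,0,0,0,0,-6.8,0],[0,0,0,0,0,-6.8,0],[0,0,0,0,0,-6.8,0],[0,0,0,0,0,-6.8,0],[0,0,0,0,0,-6.8,0],[0,0,0,0,0,-6.8,0],[0,0,0,0,0,-6.8,0],[0,0,0,0,0,-6.8,0],[0,0,0,0,0,0,0]])

```text
time_s: 7.17
tool_pos: [0.4851, -0.3377, 0.2934]
tool_rot: [-179.9, 0.0, 99.3]
force: [-0.9, -0.2, -0.7]
grip_width: 0.0248
```

```bash
python3 - <<'E'
from st import *
o,p,r=st();print(o["qpos"])
d=env.read_camera("side"); crop(d,215,40,395,200,4,"g5.png")
d=env.read_camera("top"); cv2.imwrite("pics/t5.png",d["img"])
E
```

```text
t 7.1667 tcp [ 0.4851 -0.3377  0.2934] rot [-179.9151    0.0121   99.346 ] F [-0.8687 -0.2029 -0.7129] w 0.024837718328820826 grasp [ 0.485  -0.3377  0.2424]
[ 64.4626  14.6679 -38.1273  90.6735   9.262   77.9085  34.6334]
```

View pics/g5.png

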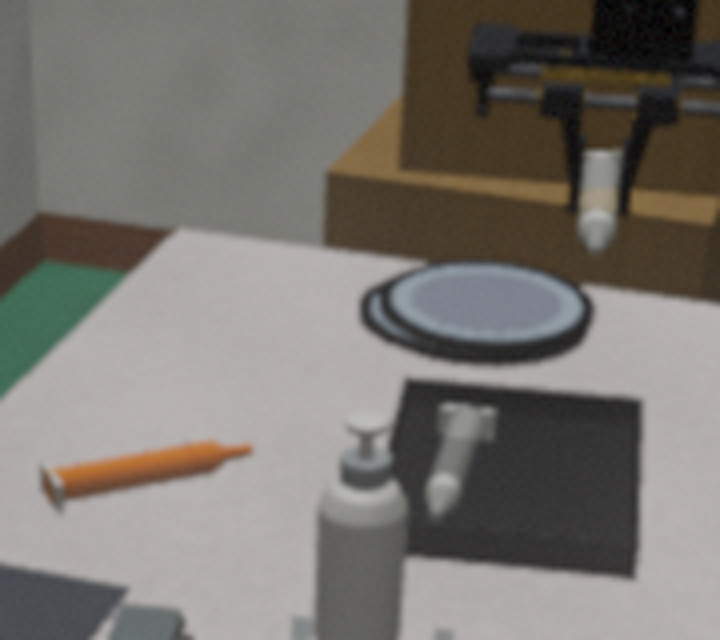

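View pics/t5.png

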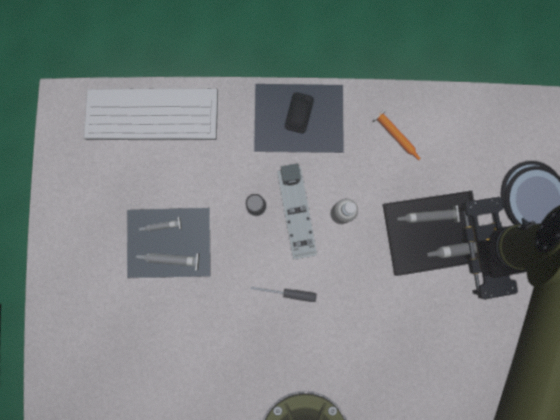

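drive_tool(commands=[[0,0,3,0,0,0,0],[0,0,3,0,0,0,0],[0,0,3,0,0,0,0],[0,0,3,0,0,0,0],[0,0,3,0,0,0,0],[0,0,3,0,0,0,0],[0,0,1.2,0,0,0,0],[0,0,0.6,0,0,0,0],[0,0,0,0,0,0,0],[0,0,0,0,0,0,0]])

```text
time_s: 8.1
tool_pos: [0.4868, -0.3376, 0.0971]
tool_rot: [179.9, 0.1, 99.2]
force: [-1.2, -0.3, 0.9]
grip_width: 0.0246
```

```bash
python3 - <<'E'
from st import *
o,p,r=st()
d=env.read_camera("side"); crop(d,285,90,405,190,6,"g6.png")
E
```

```text
t 8.1 tcp [ 0.4868 -0.3376  0.0971] rot [179.9206   0.087   99.1774] F [-1.155  -0.2711  0.8894] w 0.02460642096277776 grasp [ 0.4869 -0.3377  0.0461]
```

View pics/g6.png

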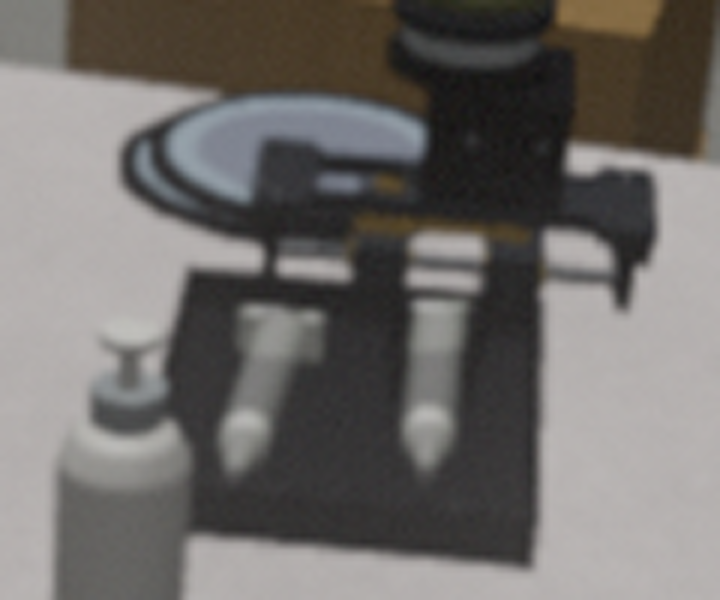

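drive_tool(commands=[[0,0,0.4,0,0,0,0],[0,0,0.4,0,0,0,0],[0,0,0.3,0,0,0,0],[0,0,0,0,0,0,0],[0,0,0,0,0,0,0]])

```text
time_s: 8.57
tool_pos: [0.4858, -0.3371, 0.0846]
tool_rot: [-180.0, -0.0, 99.2]
force: [0.7, -0.7, -0.6]
grip_width: 0.0252
```

drive_tool(commands=[[0,0,0.15,0,0,0,0],[0,0,0.15,0,0,0,0],[0,0,0,0,0,0,0]])

```text
time_s: 8.82
tool_pos: [0.4862, -0.3371, 0.0827]
tool_rot: [-180.0, 0.0, 99.2]
force: [-1.9, 1.8, 7.1]
grip_width: 0.0251
```

drive_tool(commands=[[0,0,0,0,0,0,0.4],[0,0,0,0,0,0,0.5],[0,0,0,0,0,0,0.5],[0,0,-0.5,0,0,0,0.5],[0,0,-1.5,0,0,0,0.5],[0,0,-3,0,0,0,0.5],[0,0,-4,0,0,0,0.5],[0,0,-4,0,0,0,0.5],[0,0,-4,0,0,0,0.5],[0,0,0,0,0,0,0.5]])

```text
time_s: 9.65
tool_pos: [0.4896, -0.3385, 0.2609]
tool_rot: [179.4, 0.6, 99.2]
force: [2.1, -0.1, 1.8]
grip_width: 0.0435
```

```bash
python3 - <<'E'
from st import *
o,p,r=st()
d=env.read_camera("side"); crop(d,285,90,405,190,6,"g7.png")
E
```

```text
t 9.65 tcp [ 0.4896 -0.3385  0.2609] rot [179.4485   0.6127  99.2356] F [ 2.1059 -0.1013  1.7769] w 0.04349304497427708 grasp [ 0.4902 -0.339   0.2099]
```

View pics/g7.png

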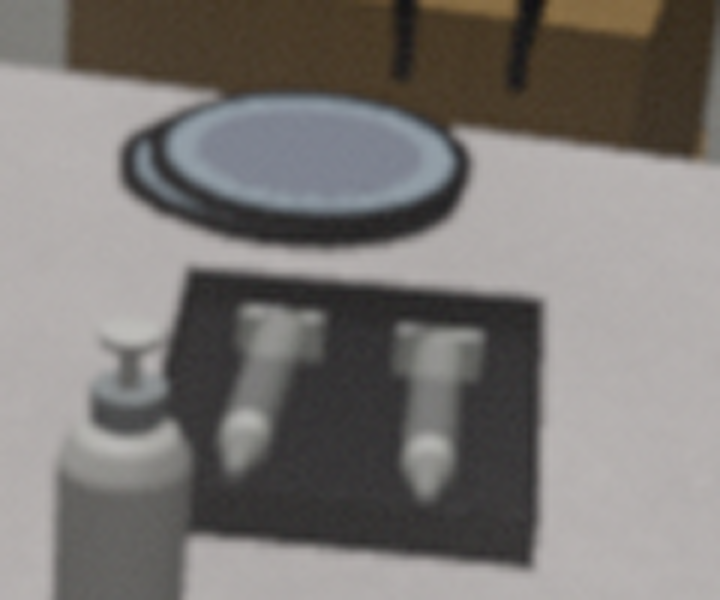

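The empty cartridge lies flat at about (435,410) in the crop, parallel to the used one, with its flange level. Next is the full large one.

drive_tool(commands=[[3.77,0.4,0,0,0,0,0.5],[3.77,0.4,0,0,0,0,0.5],[3.77,0.4,0,0,0,0,0.5],[3.77,0.4,0,0,0,0,0.5],[3.77,0.4,0,0,0,0,0.5],[3.77,0.4,0,0,0,0,0.5],[3.77,0.4,0,0,0,0,0.5],[3.77,0.4,0,0,0,0,0.5],[3.77,0.4,0,0,0,0,0.5],[3.77,0.4,0,0,0,0,0.5],[3.77,0.4,0,0,0,0,0.5],[3.77,0.4,0,0,0,0,0.5],[3.77,0.4,0,0,0,0,0.5],[3.77,0.4,0,0,0,0,0.5],[3.77,0.4,0,0,0,0,0.5],[3.77,0.4,0,0,0,0,0.5],[3.77,0.4,0,0,0,0,0.5],[3.77,0.4,0,0,0,0,0.5],[0,0,0,0,0,6.5,0.5],[0,0,0,0,0,6.5,0.5]])

```text
time_s: 11.37
tool_pos: [0.4456, 0.3477, 0.2501]
tool_rot: [-179.8, -0.1, 86.3]
force: [-0.2, -0.4, -0.7]
grip_width: 0.0435
```

```bash
python3 - <<'E'
from st import *
o,p,r=st();print(o["qpos"])
d=env.read_camera("side"); cv2.imwrite("pics/s8.png",d["img"])
print(proj(d,[p+r@[0,y,.07] for y in(0,.037,-.037)]))
E
```

```text
t 11.3667 tcp [0.4456 0.3477 0.2501] rot [-179.7572   -0.08     86.3458] F [-0.2361 -0.4283 -0.6687] w 0.04351505752465002 grasp [0.4454 0.3478 0.1991]
[ 11.5217  19.443  -62.1293  97.0227  17.5358  74.4135 -57.727 ]
[[309.9441 255.0746]
 [289.4831 249.7355]
 [330.9463 260.5446]]
```

View pics/s8.png

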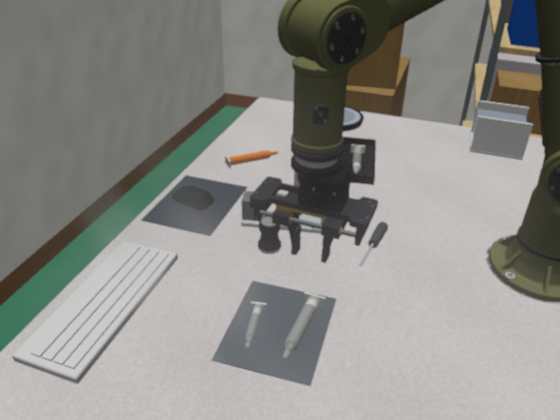

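drive_tool(commands=[[-0.09,0.18,3.5,0,0,0,0.5],[-0.09,0.18,3.5,0,0,0,0.5],[-0.09,0.18,3.5,0,0,0,0.5],[-0.09,0.18,2.5,0,0,0,0.5],[0,0,0,0,0,0,0.5],[0,0,0,0,0,0,0.5]])

```text
time_s: 11.92
tool_pos: [0.4544, 0.3392, 0.1204]
tool_rot: [-179.8, 0.1, 86.3]
force: [-0.4, -0.1, 0.2]
grip_width: 0.0434
```

```bash
python3 - <<'E'
from st import *
o,p,r=st()
d=env.read_camera("side"); crop(d,210,230,345,365,5,"g9.png")
print(proj(d,[p+r@[0,y,.07] for y in(0,.037,-.037)]))
d=env.read_camera("top"); crop(d,120,190,240,290,6,"t9.png")
print(proj(d,[p+r@[0,y,.07] for y in(0,.022,-.022)]))
E
```

```text
t 11.9167 tcp [0.4544 0.3392 0.1204] rot [-179.8208    0.0935   86.2845] F [-0.3705 -0.1262  0.24  ] w 0.04337110389089239 grasp [0.4542 0.3391 0.0694]
[[303.0163 306.0921]
 [284.4419 300.5847]
 [322.0367 311.7116]]
[[171.0602 259.1152]
 [171.864  250.3311]
 [170.2636 267.9198]]
```

View pics/g9.png

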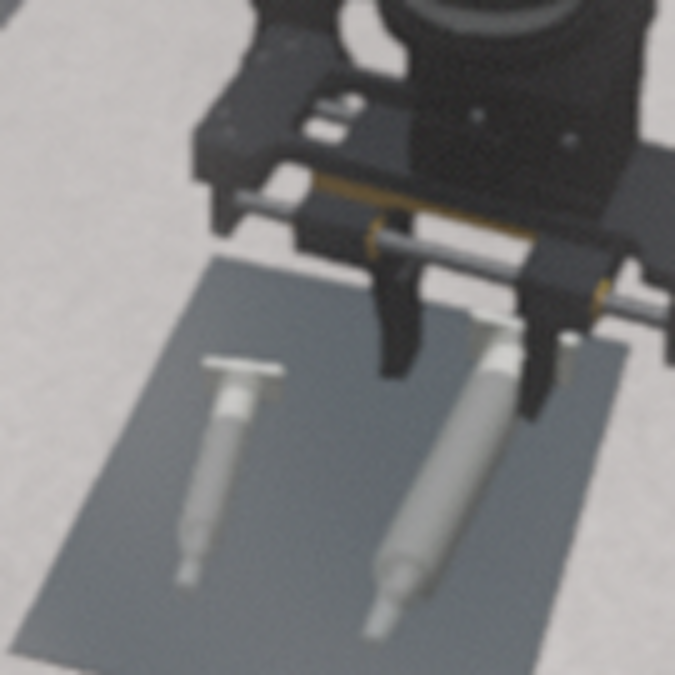

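View pics/t9.png

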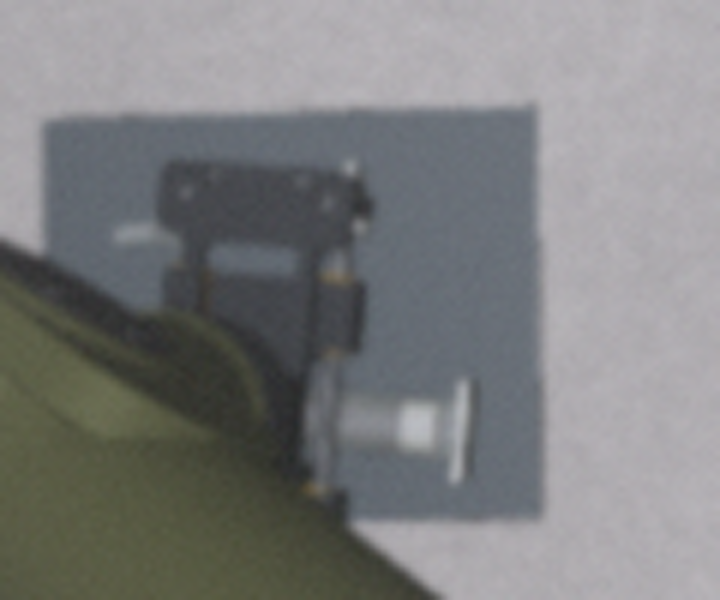

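```bash
python3 - <<'E'
from h import *
import pickle
s=pickle.load(open("d0.pkl","rb"))["side"]
S=lambda X,Y,z:onz(s,(X+.5)/5-.5+210,(Y+.5)/5-.5+230,z)
a=S(393,377,.0504);b=S(530,418,.0504);print(a,b,(a+b)/2)
E
```

```text
[0.48089235 0.34554552 0.0504    ] [0.42741543 0.34893243 0.0504    ] [0.45415389 0.34723898 0.0504    ]
```

drive_tool(commands=[[0.18,-0.13,1.3,0,0,0,0.5],[0.18,-0.13,1.3,0,0,0,0.5],[0,0,1.2,0,0,0,0.5],[0,0,0.4,0,0,0,0.5],[0,0,0,0,0,0,0.5]])

```text
time_s: 12.43
tool_pos: [0.4518, 0.3433, 0.0778]
tool_rot: [-179.9, 0.1, 86.3]
force: [0.1, -0.4, -0.9]
grip_width: 0.0434
```

drive_tool(commands=[[0,0,0,0,0,0,0.2],[0,0,0,0,0,0,0],[0,0,0,0,0,0,0],[0,0,0,0,0,0,0],[0,0,0,0,0,0,0]], force=55)

```text
time_s: 12.85
tool_pos: [0.453, 0.3442, 0.0801]
tool_rot: [180.0, -0.0, 86.2]
force: [-0.7, 0.1, 2.0]
grip_width: 0.0249
```

```bash
python3 - <<'E'
from st import *
o,p,r=st()
E
```

```text
t 12.85 tcp [0.453  0.3442 0.0801] rot [179.964   -0.0272  86.2154] F [-0.6547  0.1049  2.0182] w 0.024900662933923064 grasp [0.453  0.3442 0.0291]
```

drive_tool(commands=[[0,0,-1,0,0,0,0],[0,0,-2,0,0,0,0],[0,0,-3,0,0,0,0],[0,0,-4,0,0,0,0],[0,0,-4,0,0,0,0],[0,0,-4,0,0,0,0],[0,0,-2,0,0,0,0],[0,0,0,0,0,0,0]])

```text
time_s: 13.52
tool_pos: [0.454, 0.3461, 0.2857]
tool_rot: [179.5, -0.3, 86.2]
force: [0.2, 1.2, -0.9]
grip_width: 0.0246
```

```bash
python3 - <<'E'
from st import *
o,p,r=st();print(o["qpos"])
d=env.read_camera("side"); crop(d,200,150,350,290,5,"g10.png")
E
```

```text
t 13.5167 tcp [0.454  0.3461 0.2857] rot [179.5477  -0.2884  86.2415] F [ 0.1925  1.1542 -0.9352] w 0.024608043108005847 grasp [0.4545 0.3464 0.2347]
[ 12.6     18.1282 -62.8792  93.979   16.6666  77.5366 -56.3887]
```

View pics/g10.png

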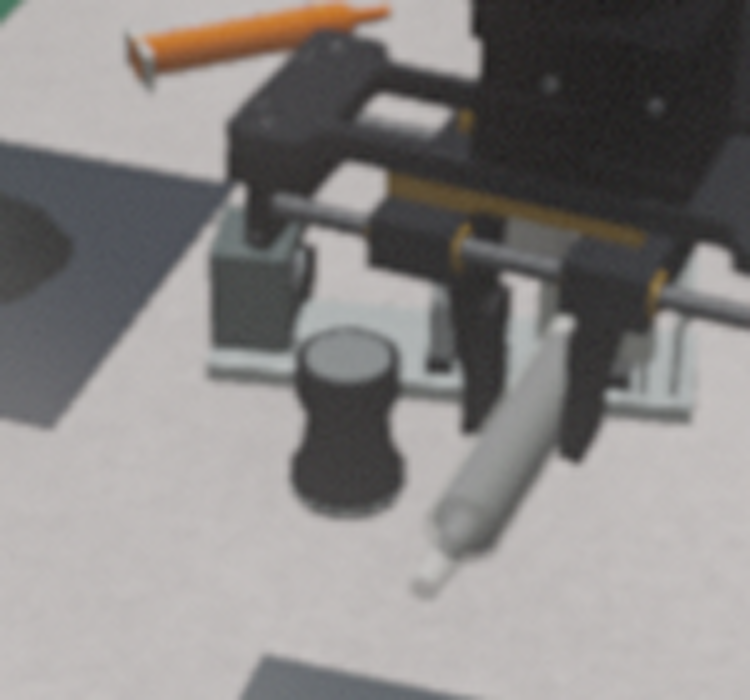

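```bash
python3 - <<'E'
from st import *
o,p,r=st()
d=env.read_camera("side")
q=((425+.5)/5-.5+200,(587+.5)/5-.5+150)
T=onz(d,*q,p[2]-.0641); rel=r.T@(T-p); print(T,rel, "pred px",proj(d,[p+r@[.097,0,.0641]]),"obs",q)
d=env.read_camera("top"); crop(d,110,190,240,290,6,"t10.png"); print(proj(d,[p+r@[.097,0,.0641],p+r@[-.0625,0,.0641]]))
E
```

```text
t 13.5667 tcp [0.4534 0.345  0.2827] rot [179.7282  -0.1362  86.2262] F [ 0.0392 -0.2995 -1.8363] w 0.024963007730495965 grasp [0.4537 0.3451 0.2317]
[0.4625 0.4354 0.2186] [0.0907 0.0028 0.0643] pred px [[284.781  269.8728]] obs (284.6, 267.0)
[[105.1446 256.9203]
 [178.2809 263.0484]]
```

View pics/t10.png

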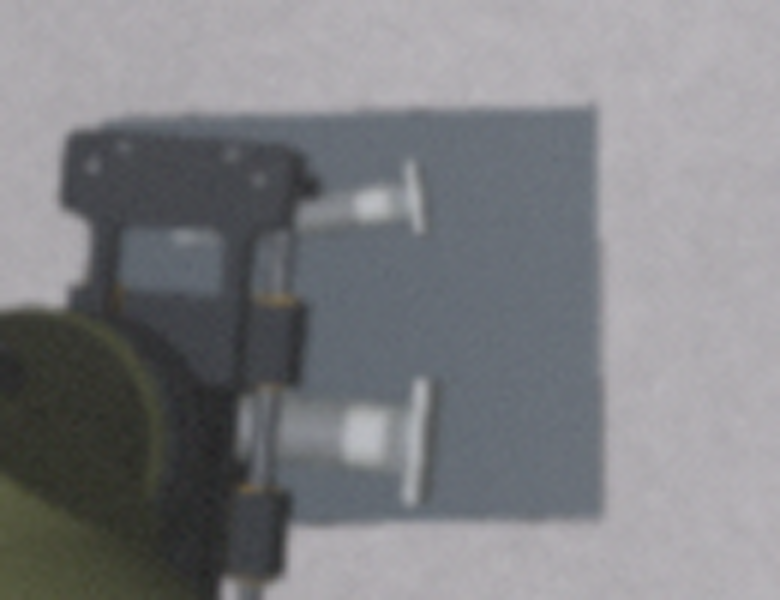

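drive_tool(commands=[[-3.47,1.2,0,0,0,0,0],[-3.47,1.2,0,0,0,0,0],[-3.47,1.2,0,0,0,0,0],[-3.47,1.2,0,0,0,0,0],[-3.47,1.2,0,0,0,0,0],[-3.47,1.2,0,0,0,0,0],[-3.47,1.2,0,0,0,0,0],[-3.47,1.2,0,0,0,0,0],[-3.47,1.2,0,0,0,0,0],[0,0,0,0,0,6.85,0],[0,0,0,0,0,6.85,0],[0,0,0,0,0,6.85,0],[0,0,0,0,0,6.85,0],[0,0,0,0,0,6.85,0],[0,0,0,0,0,6.85,0],[0,0,0,0,0,6.85,0],[0,0,0,0,0,6.85,0],[0,0,0,0,0,6.85,0],[0,0,0,0,0,6.85,0],[0,0,0,0,0,6.85,0]])

```text
time_s: 15.33
tool_pos: [0.5388, 0.025, 0.2774]
tool_rot: [-179.9, 0.2, 10.5]
force: [-0.4, -0.0, -1.5]
grip_width: 0.0253
```

drive_tool(commands=[[0,0,0,-4,0,0,0],[0,0,0,-4,0,0,0],[0,0,0,0,0,0,0],[0,0,0,0,0,0,0]])

```text
time_s: 15.67
tool_pos: [0.539, 0.0263, 0.278]
tool_rot: [172.1, 0.2, 11.0]
force: [0.1, -0.8, -0.4]
grip_width: 0.0249
```

```bash
python3 - <<'E'
from st import *
o,p,r=st();print(o["qpos"])
d=env.read_camera("side"); crop(d,215,60,365,220,5,"g11.png")
print(proj(d,[p+r@[x,0,.0641] for x in(.097,.065,0,-.0625)]))
E
```

```text
t 15.6667 tcp [0.539  0.0263 0.278 ] rot [172.1325   0.1794  11.0208] F [ 0.1448 -0.7856 -0.4103] w 0.024861393450273227 grasp [0.5401 0.0194 0.2275]
[ 33.9966   9.0873 -47.8999  99.3656  15.0692  75.546  -96.4547]
[[266.4378 142.692 ]
 [280.5945 143.6851]
 [309.6136 145.7427]
 [337.822  147.7714]]
```

View pics/g11.png

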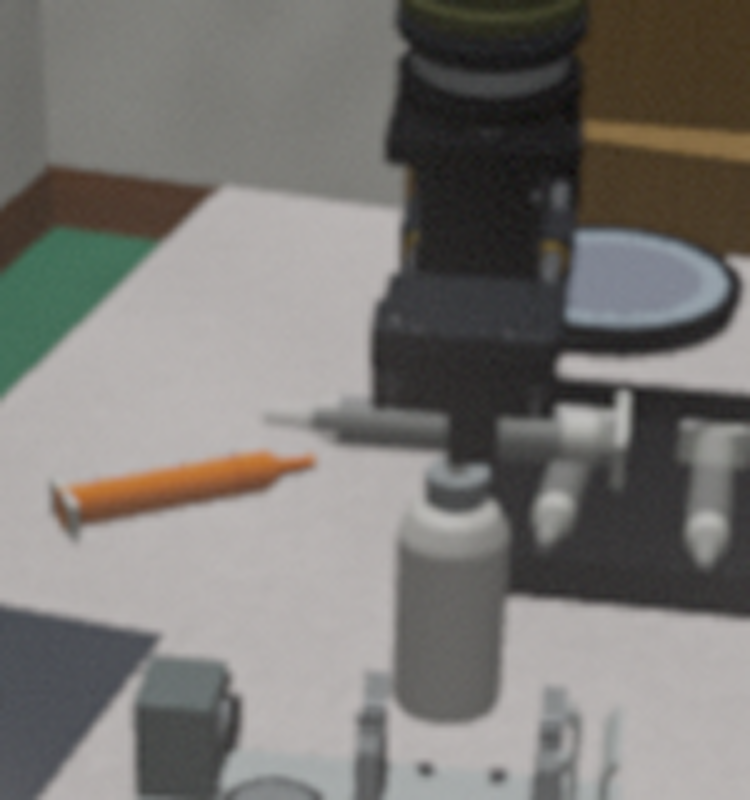

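The full cartridge is held level, with its tip at (262,416) and flange at (621,440) in the crop. Relative to the finger its axial offset is under 1 mm, and the lateral position matches the axis found when I gripped the empty one. Descending to just above the clips.

drive_tool(commands=[[0,-0.4,2.87,0,0,0,0],[0,-0.4,2.87,0,0,0,0],[0,-0.4,2.87,0,0,0,0],[0,-0.4,2.87,0,0,0,0],[0,0,0,0,0,0,0],[0,0,0,0,0,0,0]])

```text
time_s: 16.22
tool_pos: [0.539, 0.024, 0.1623]
tool_rot: [172.1, 0.2, 10.8]
force: [0.9, -0.3, -0.6]
grip_width: 0.0244
```

```bash
cat > sd.py <<'E'
from st import *
def seat():
    o,p,r=st(); a=np.radians(10.7);ex=np.array([np.cos(a),np.sin(a),0]);el=np.array([-np.sin(a),np.cos(a),0])
    m=p+r@[-.0005,0,.0641]; S=ex*.5344+el*-.083+[0,0,.048]; d=m-S
    print("mid rel seat: along",d@ex,"lat",d@el,"z",d[2]); return o,p,r
E
python3 - <<'E'
from sd import *
o,p,r=seat()
d=env.read_camera("side"); crop(d,215,90,365,240,5,"g12.png")
E
```

```text
t 16.2167 tcp [0.539  0.024  0.1623] rot [172.1064   0.2404  10.7911] F [ 0.8826 -0.3127 -0.5878] w 0.02439494335003942 grasp [0.5401 0.0171 0.1118]
mid rel seat: along -0.0011053926063521633 lat -0.002278957629729481 z 0.05084429575947806
```

View pics/g12.png

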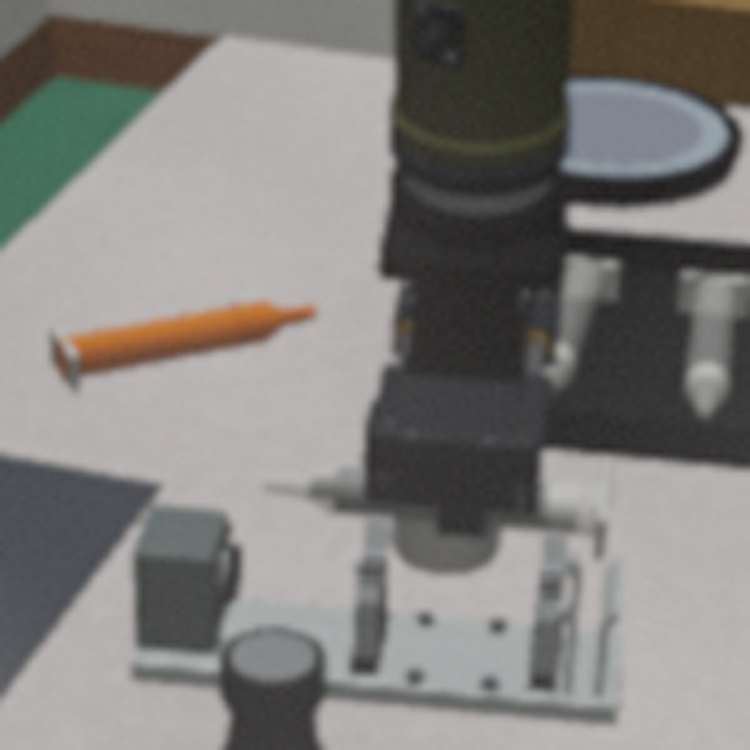

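```bash
python3 - <<'E'
from sd import *
import pickle
d=pickle.load(open("d0.pkl","rb"))["side"]
a=np.radians(10.7);ex=np.array([np.cos(a),np.sin(a),0]);el=np.array([-np.sin(a),np.cos(a),0])
S=ex*.5344+el*-.083+[0,0,.048]
for x in(.097,-.0625):
  print(proj(d,[S+ex*x,S+ex*x+[0,0,.051],S+ex*(x+.001)]))
crop(d,215,140,365,240,5,"s0z.png")
E
```

```text
[[266.2646 204.7281]
 [266.3126 186.6584]
 [265.8568 204.6916]]
[[332.23   210.6431]
 [333.8501 192.4573]
 [331.8112 210.6055]]
```

View pics/s0z.png

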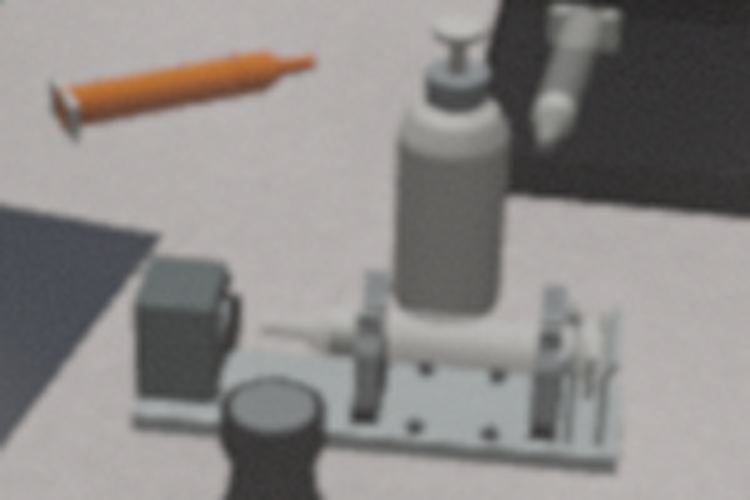

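drive_tool(commands=[[0.07,-0.17,0.65,0,0,0,0],[0.07,-0.17,0.65,0,0,0,0],[0.07,-0.17,0.65,0,0,0,0],[0,0,0,0,0,0,0],[0,0,0,0,0,0,0]])

```text
time_s: 16.68
tool_pos: [0.5415, 0.0279, 0.1435]
tool_rot: [172.0, 0.0, 10.9]
force: [0.5, 0.0, -0.9]
grip_width: 0.025
```

```bash
python3 - <<'E'
from sd import *
o,p,r=seat()
d=env.read_camera("side"); crop(d,215,110,365,240,5,"g13.png")
E
```

```text
t 16.6833 tcp [0.5415 0.0279 0.1435] rot [172.0046   0.0328  10.8932] F [ 0.5424  0.0145 -0.8577] w 0.02503224271609095 grasp [0.5428 0.0209 0.093 ]
mid rel seat: along 0.002345853101382775 lat 0.0009613667755285908 z 0.032038916346396426
```

View pics/g13.png

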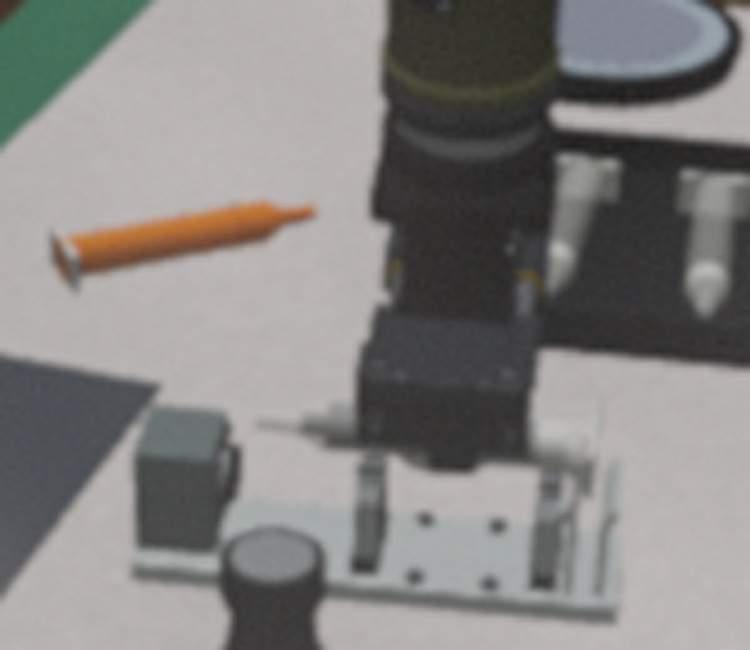

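Tip at (256,424) and flange corner at about (588,490): slightly forward, so I move back 1.5 mm and start pressing down.

drive_tool(commands=[[-0.15,0,0,0,0,0,0],[0,-0.04,0.5,0,0,0,0],[0,-0.07,0.5,0,0,0,0],[0,-0.07,0.5,0,0,0,0],[0,0,0,0,0,0,0]])

```text
time_s: 17.15
tool_pos: [0.542, 0.0271, 0.1299]
tool_rot: [171.9, -0.2, 10.9]
force: [1.6, -0.4, 6.3]
grip_width: 0.0244
```

```bash
python3 - <<'E'
from sd import *
o,p,r=seat()
d=env.read_camera("side"); crop(d,215,110,365,240,5,"g14.png")
E
```

```text
t 17.15 tcp [0.542  0.0271 0.1299] rot [171.8977  -0.2039  10.8915] F [ 1.5903 -0.4043  6.3127] w 0.024389601796095856 grasp [0.5435 0.02   0.0794]
mid rel seat: along 0.0029093893530214836 lat -7.306928986529065e-05 z 0.018468202308807843
```

View pics/g14.png

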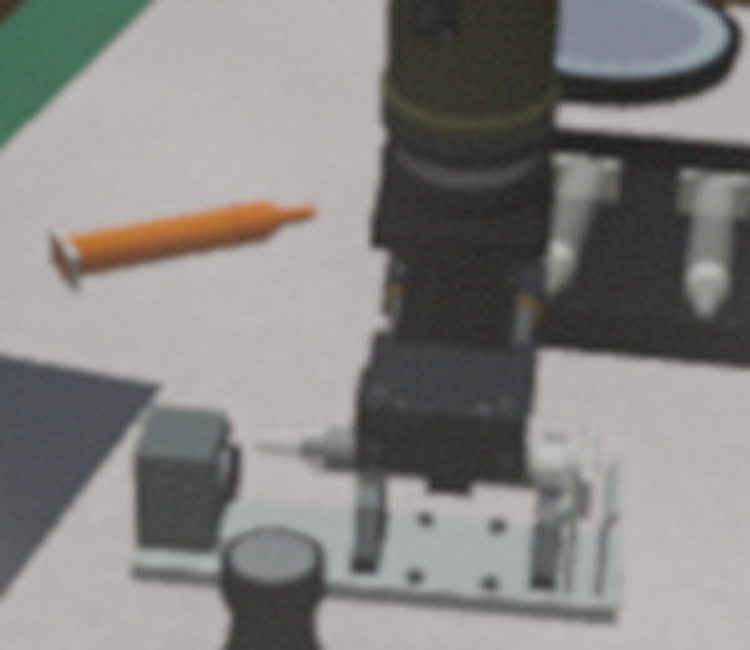

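```bash
python3 - <<'E'
from sd import *
import pickle
d=env.read_camera("side"); d0=pickle.load(open("d0.pkl","rb"))["side"]
f=lambda d:cv2.resize(d["img"][185:240,305:350],None,fx=8,fy=8,interpolation=cv2.INTER_CUBIC)
cv2.imwrite("pics/cmp.png",np.hstack([f(d0),f(d)]))
E
```

```text
(no output)
```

View pics/cmp.png

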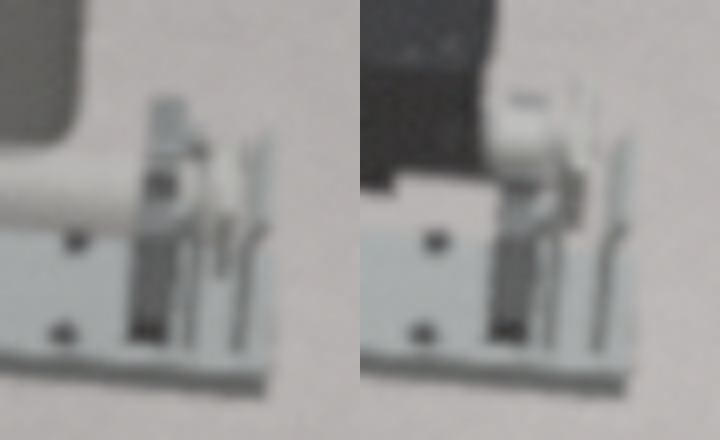

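The flange sits about 3–5 mm too far forward, on the cheek top, with 6 N of contact force. I'll lift 12 mm, shift back and check.

drive_tool(commands=[[0,0.08,-0.6,0,0,0,0],[-0.2,0.08,-0.6,0,0,0,0],[-0.2,0,0,0,0,0,0],[0,0,0,0,0,0,0],[0,0,0,0,0,0,0]])

```text
time_s: 17.67
tool_pos: [0.5357, 0.0264, 0.1403]
tool_rot: [172.0, 0.1, 10.9]
force: [1.2, -0.3, -0.8]
grip_width: 0.0249
```

```bash
python3 - <<'E'
from sd import *
import pickle
o,p,r=seat()
d=env.read_camera("side"); d0=pickle.load(open("d0.pkl","rb"))["side"]
f=lambda d:cv2.resize(d["img"][170:240,305:350],None,fx=8,fy=8,interpolation=cv2.INTER_CUBIC)
cv2.imwrite("pics/cmp2.png",np.hstack([f(d0),f(d)]))
f=lambda d:cv2.resize(d["img"][170:225,240:300],None,fx=8,fy=8,interpolation=cv2.INTER_CUBIC)
cv2.imwrite("pics/cmp3.png",np.vstack([f(d0)[160:],f(d)[:320]]))
E
```

```text
t 17.6667 tcp [0.5357 0.0264 0.1403] rot [171.9909   0.0532  10.8646] F [ 1.2483 -0.3419 -0.8309] w 0.024934379053004975 grasp [0.537  0.0194 0.0898]
mid rel seat: along -0.0036583668403415977 lat 0.0005248109070142405 z 0.028832874761970495
```

View pics/cmp2.png

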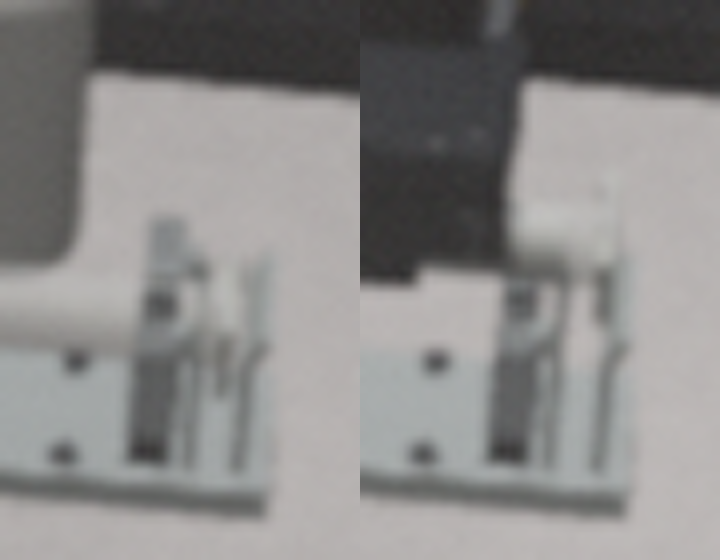

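View pics/cmp3.png

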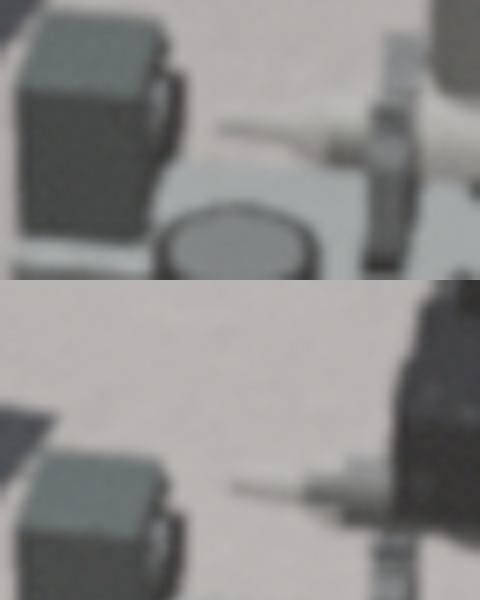

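Tip and flange now both read 3.7 mm behind the seated reference, which agrees with the pose estimate. I move forward 3.6 mm.

drive_tool(commands=[[0.18,0,0,0,0,0,0],[0.18,0,0,0,0,0,0],[0,0,0,0,0,0,0],[0,0,0,0,0,0,0]])

```text
time_s: 18.05
tool_pos: [0.5399, 0.0273, 0.1405]
tool_rot: [172.0, 0.0, 10.9]
force: [0.3, 0.9, -1.2]
grip_width: 0.0244
```

```bash
python3 - <<'E'
from sd import *
o,p,r=seat()
E
```

```text
t 18.05 tcp [0.5399 0.0273 0.1405] rot [172.0185   0.0116  10.8765] F [ 0.2632  0.8541 -1.1818] w 0.024392942079852032 grasp [0.5413 0.0204 0.09  ]
mid rel seat: along 0.000724348478323966 lat 0.0006881803414454117 z 0.02906222855426313
```

drive_tool(commands=[[0,-0.06,0.4,0,0,0,0],[0,-0.06,0.4,0,0,0,0],[0,-0.06,0.4,0,0,0,0],[0,0,0,0,0,0,0]])

```text
time_s: 18.38
tool_pos: [0.5417, 0.0271, 0.1302]
tool_rot: [171.9, -0.2, 10.9]
force: [1.5, -1.2, 7.6]
grip_width: 0.0247
```

```bash
python3 - <<'E'
from sd import *
import pickle
o,p,r=seat()
d=env.read_camera("side"); d0=pickle.load(open("d0.pkl","rb"))["side"]
f=lambda d:cv2.resize(d["img"][170:240,305:350],None,fx=8,fy=8,interpolation=cv2.INTER_CUBIC)
cv2.imwrite("pics/cmp4.png",np.hstack([f(d0),f(d)]))
E
```

```text
t 18.3833 tcp [0.5417 0.0271 0.1302] rot [171.8741  -0.2142  10.892 ] F [ 1.5313 -1.1635  7.6086] w 0.02472209460651252 grasp [0.5432 0.0201 0.0797]
mid rel seat: along 0.0026339575889526208 lat -5.157349508697323e-06 z 0.018773818439910092
```

View pics/cmp4.png

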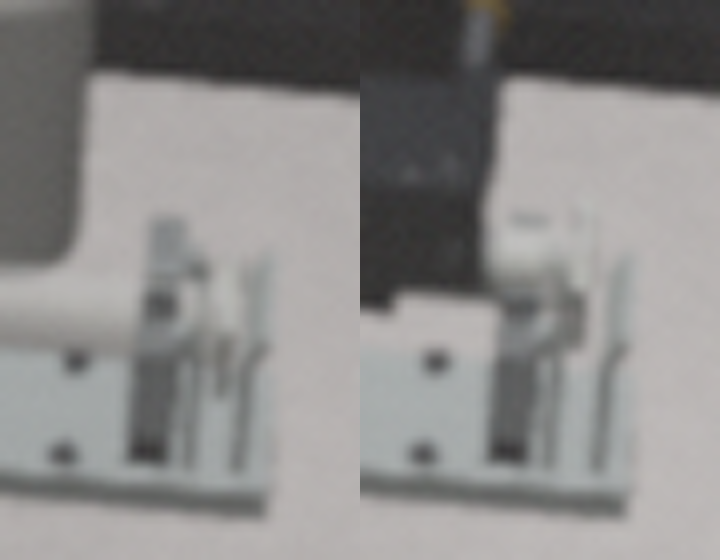

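The 7 N contact at 18.7 mm above the seat matches the height where the barrel meets the clip flares (computed 19.3 mm). Loading makes the arm deflect forward about 2 mm, so I compensate backwards while pressing.

drive_tool(commands=[[-0.25,0,0,0,0,0,0],[-0.07,-0.04,0.3,0,0,0,0],[-0.07,-0.04,0.3,0,0,0,0],[0,0,0,0,0,0,0]])

```text
time_s: 18.77
tool_pos: [0.5401, 0.0269, 0.1262]
tool_rot: [171.8, -0.6, 10.9]
force: [3.3, -0.4, 13.1]
grip_width: 0.0249
```

```bash
python3 - <<'E'
from sd import *
import pickle
o,p,r=seat()
d=env.read_camera("side"); d0=pickle.load(open("d0.pkl","rb"))["side"]
f=lambda d:cv2.resize(d["img"][170:240,305:350],None,fx=8,fy=8,interpolation=cv2.INTER_CUBIC)
cv2.imwrite("pics/cmp5.png",np.hstack([f(d0),f(d)]))
E
```

```text
t 18.7667 tcp [0.5401 0.0269 0.1262] rot [171.8349  -0.5558  10.9352] F [ 3.2646 -0.396  13.1461] w 0.024923050355541817 grasp [0.542  0.0198 0.0757]
mid rel seat: along 0.001495801481395785 lat 9.548675328825223e-06 z 0.014714247142074505
```

View pics/cmp5.png

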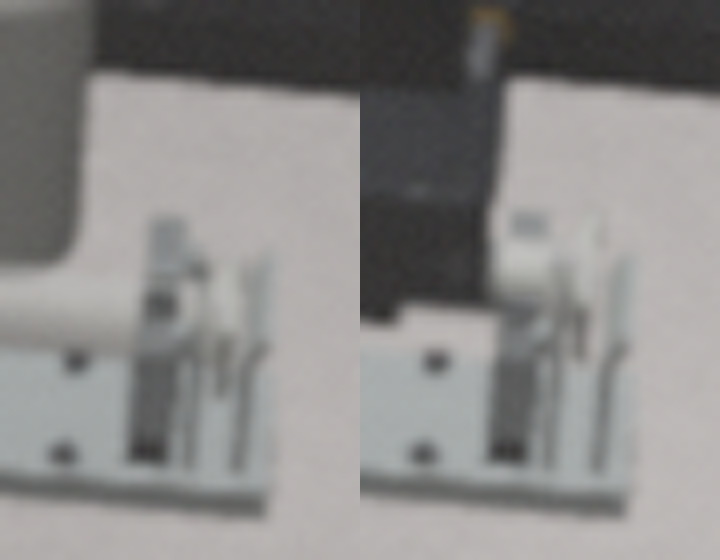

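drive_tool(commands=[[-0.1,-0.05,0.35,0,0,0,0],[-0.1,-0.05,0.35,0,0,0,0],[-0.05,-0.05,0.35,0,0,0,0],[0,0,0,0,0,0,0]])

```text
time_s: 19.15
tool_pos: [0.5365, 0.0261, 0.1122]
tool_rot: [172.0, -0.4, 10.9]
force: [10.4, -1.1, -5.4]
grip_width: 0.025
```

```bash
python3 - <<'E'
from sd import *
o,p,r=seat()
E
```

```text
t 19.15 tcp [0.5365 0.0261 0.1122] rot [171.9848  -0.4314  10.9367] F [10.4309 -1.0698 -5.4284] w 0.024974719080739404 grasp [0.5382 0.0192 0.0617]
mid rel seat: along -0.002384750866099225 lat 9.297856230206971e-05 z 0.0007541275100154815
```

It has snapped in: z is 0.8 mm above the seat. The flange leans on the rear plate with +10 N in x, so I ease forward and press a little to be sure it is home.

drive_tool(commands=[[0.15,0,0.1,0,0,0,0],[0.15,0,0.2,0,0,0,0],[0,0,0.15,0,0,0,0],[0,0,0,0,0,0,0]])

```text
time_s: 19.48
tool_pos: [0.5372, 0.0262, 0.111]
tool_rot: [171.8, 0.0, 10.9]
force: [-9.2, -1.0, 28.8]
grip_width: 0.0248
```

```bash
python3 - <<'E'
from sd import *
import pickle
o,p,r=seat()
d=env.read_camera("side"); d0=pickle.load(open("d0.pkl","rb"))["side"]
f=lambda d:cv2.resize(d["img"][170:240,235:350],None,fx=6,fy=6,interpolation=cv2.INTER_CUBIC)[:300]
cv2.imwrite("pics/cmp6.png",np.vstack([f(d0),f(d)]))
E
```

```text
t 19.4833 tcp [0.5372 0.0262 0.111 ] rot [171.7787   0.034   10.8598] F [-9.1781 -1.0363 28.8063] w 0.024845103685419527 grasp [0.5385 0.019  0.0606]
mid rel seat: along -0.0022188337994733603 lat -0.00020097472817197669 z -0.0004038138137889835
```

View pics/cmp6.png

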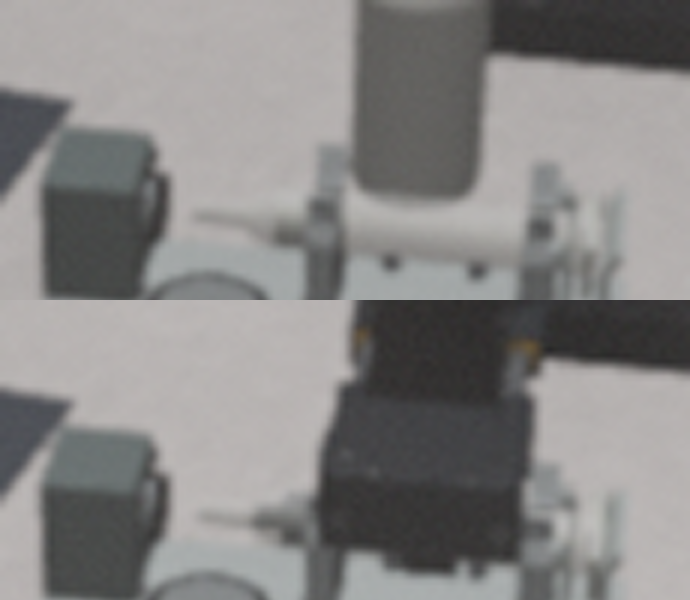

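drive_tool(commands=[[0,0.03,-0.3,0,0,0,0],[0.15,0,0,0,0,0,0],[0,0,0,0,0,0,0],[0,0,0,0,0,0,0]])

```text
time_s: 19.87
tool_pos: [0.5373, 0.0261, 0.1112]
tool_rot: [171.9, 0.2, 10.8]
force: [-5.9, -0.2, 13.6]
grip_width: 0.0251
```

```bash
python3 - <<'E'
from sd import *
o,p,r=seat()
E
```

```text
t 19.8667 tcp [0.5373 0.0261 0.1112] rot [171.8968   0.156   10.8473] F [-5.8854 -0.1648 13.5706] w 0.02505779963264733 grasp [0.5385 0.019  0.0607]
mid rel seat: along -0.0022277827767663056 lat -0.0001972047061913649 z -0.00023920850059717946
```

drive_tool(commands=[[0.1,0.03,-0.2,0,0,0,0],[0.15,0,0,0,0,0,0],[0.15,0,0,0,0,0,0],[0,0,0,0,0,0,0]])

```text
time_s: 20.2
tool_pos: [0.538, 0.0262, 0.1112]
tool_rot: [171.9, 0.6, 10.8]
force: [-11.2, -2.3, 10.7]
grip_width: 0.0247
```

```bash
python3 - <<'E'
from sd import *
o,p,r=seat()
E
```

```text
t 20.2 tcp [0.538  0.0262 0.1112] rot [171.9245   0.6398  10.7839] F [-11.2412  -2.2909  10.6867] w 0.024698562854167595 grasp [0.5388 0.019  0.0607]
mid rel seat: along -0.0021165612669805907 lat -0.00018004876773580603 z -0.00021776142802464038
```

drive_tool(commands=[[0.15,0.02,-0.15,0,0,0,0],[0.15,0,0,0,0,0,0],[0,0,0,0,0,0,0]])

```text
time_s: 20.45
tool_pos: [0.5399, 0.0265, 0.1113]
tool_rot: [172.0, 0.8, 10.8]
force: [-11.6, -2.1, 4.3]
grip_width: 0.0248
```

```bash
python3 - <<'E'
from sd import *
o,p,r=seat()
E
```

```text
t 20.45 tcp [0.5399 0.0265 0.1113] rot [171.9702   0.7563  10.7756] F [-11.6374  -2.0774   4.2655] w 0.024807319836419595 grasp [0.5406 0.0193 0.0608]
mid rel seat: along -0.00028695471673028533 lat -0.00020712892051916306 z -0.000149700477604639
```

drive_tool(commands=[[-0.2,0,0,0,0,0,0],[0,0,0,0,0,0,0.4],[0,0,0,0,0,0,0.5],[0,0,0,0,0,0,0.5],[0,0.07,-0.5,0,0,0,0.5],[0,0.28,-2,0,0,0,0.5],[0,0.42,-3,0,0,0,0.5],[0,0.42,-3,0,0,0,0.5],[0,0.42,-3,0,0,0,0.5],[0,0.42,-3,0,0,0,0.5],[0,0,0,0,0,0,0.5]])

```text
time_s: 21.37
tool_pos: [0.5465, 0.0288, 0.2677]
tool_rot: [171.8, -0.7, 10.9]
force: [1.7, 0.8, 0.1]
grip_width: 0.0436
```

```bash
python3 - <<'E'
from sd import *
import pickle
o,p,r=seat()
d=env.read_camera("side"); d0=pickle.load(open("d0.pkl","rb"))["side"]
f=lambda d:cv2.resize(d["img"][170:240,235:350],None,fx=6,fy=6,interpolation=cv2.INTER_CUBIC)[:300]
cv2.imwrite("pics/cmp7.png",np.vstack([f(d0),f(d)]));cv2.imwrite("pics/s20.png",d["img"])
E
```

```text
t 21.3667 tcp [0.5465 0.0288 0.2677] rot [171.8469  -0.6927  10.9179] F [1.7336 0.7925 0.1224] w 0.04361655911904576 grasp [0.5484 0.0218 0.2172]
mid rel seat: along 0.008196717573405458 lat 0.000703538669560531 z 0.15627172077693713
```

View pics/cmp7.png

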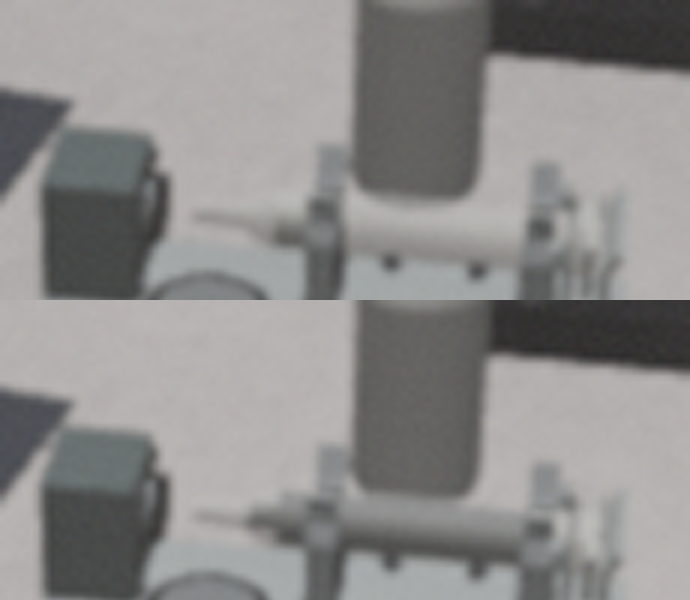

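View pics/s20.png

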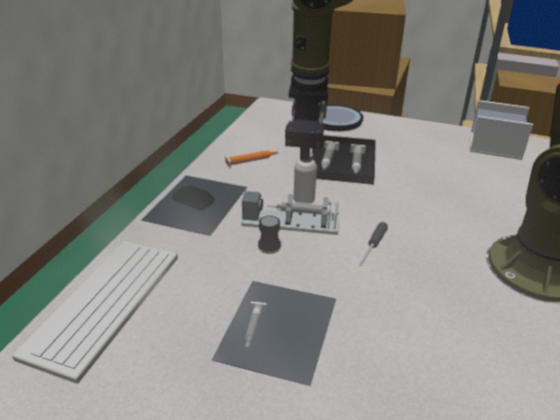

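The full cartridge now sits where the empty one was, with the tip at 194 against 192 px in the 6x crop and the same height. Bottle, loupe, driver and small cartridge are unmoved, and both empties lie flat in the tray. Handing in.

```bash
python3 - <<'E'
from cell import env
print(env.sign_off()); print(env.get_obs()["time_s"])
E
```

```text
the job is handed in; nothing more can be done
None
the job is handed in; nothing more can be done
```

The cartridge change is done and was handed in at about 21.4 s of the 72 s allowed. `sign_off` gives no verdict.

**What I did:** I pulled the empty cartridge straight up out of the clips, leaning the tool 8° away from the bottle. I laid it flat on the free side of the tray, beside the used one. I then took the full large cartridge from the mat and pressed it into the cradle until it snapped in. A further press of about 29 N did not move it any lower. Last, I slid it about 2 mm forward to centre the flange in its slot.

**Last checks:**
- **Pose before release:** the middle was within about 0.3 mm of my estimate of the seat point in all directions.
- **Side picture after release:** the nozzle tip was within about 0.3 px (under 1 mm) of where the empty one's tip had been, at the same height, with the flange in its slot.
- **Everything else:** both empties looked flat in the tray, and the bottle, loupe, screwdriver and small cartridge looked unmoved. The gripper was clear of everything.

**What disagreed or went wrong:**
- **Cameras:** the two differed by about 4 mm in y at the cradle. I settled it by where the gripper closed on the seated cartridge.
- **Grip offset:** the views put the full cartridge's offset along its axis in the gripper anywhere from 0 to 4 mm. I settled it from the side view.
- **First press:** I stopped it at about 6 N, taking the flange to be too far forward on the cheek. I lifted and re-centred, and the second try met the same resistance at the same height, so it was probably the clip flares. I finished the press while correcting backwards for the arm's forward give.

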